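Set out the inking mat

TASK

Set out the grey desk mat for inking: stand the ink bottle centred on the round cork coaster and the black loupe centred on the square yellow coaster, and lay the eraser flat on the mat halfway between those two. Lay the white marker in both notches of the wooden pen rest behind them, centred along it, with its long black cap pointing to the side where the ink bottle stands. Leave the sharpener and the bulldog clip where they are.

Things in the scene. Friction and masses are not known exactly. Their poses are not given: they have to be found in the camera images.
- mat: Grey felt desk mat, fixed, 200 (x) by 300 (y) by 3 mm. Origin: centre of its underside; x to its back edge (away from the robot at yaw 0), y to its left, z up. Coasters and pen rest lie fixed on it: coaster centres at mat x = -35 mm, y = +100 and -100 mm (which is which varies), so halfway between them is x = -35, y = 0.
- cork_coaster: Round cork coaster, fixed on the mat, 68 mm across, 4 mm thick: its top is 7 mm above the table. Origin at the centre of its underside, z up.
- yellow_coaster: Square yellow coaster, fixed on the mat, 68 by 68 by 4 mm: its top is 7 mm above the table. Origin at the centre of its underside, z up.
- pen_rest: Wooden pen rest, fixed on the mat at mat x = +50 mm. Base 40 (x) by 110 (y) by 4 mm, two upright 90 degree V notches at y = -42 and +42 mm, 12 mm long; valleys 8 mm, tips up to 28 mm above the underside; the 70 mm between them are free for fingers. A seated marker lies along y, its axis 20 mm above the underside (23 mm above the table). Origin: centre of its underside.
- ink_bottle: Squat dark blue glass ink bottle with black cap, loose, standing, 0.14 kg. Body 53 mm wide up to 40 mm, round cap 33 mm wide from 44 to 60 mm above its underside: grasp at the cap, in any direction. Origin at the centre of its underside, z up.
- loupe: Standing black magnifier (loupe), loose, round, 42 mm wide and 43 mm high, 0.07 kg. Grasp round it in any direction. Origin at the centre of its underside, z up.
- eraser: White eraser in a green card sleeve, loose, lying flat, 22 (x) by 50 (y) by 12 mm; grasp across its x. Origin at the centre of its underside, z up.
- marker_mid (a point): Centre of the white marker with a black cap, loose, lying, 131 mm long (its y), 18 mm thick; it can roll. The point lies on its axis at half length, 9 mm above the table at the start; y points along it to the end with the long black cap (the other end has only a short black piece), x across it.
- sharpener: Small brass pencil sharpener, 18 by 28 by 16 mm, loose, behind the mat, not to be disturbed. Origin at the centre of its underside.
- clip: Black bulldog clip with wire loops lying behind and to the left of the mat, 32 by 50 by 12 mm, loose, not to be disturbed. Origin at the centre of its underside.
Mind the look-alikes: they are no part of the job. There is more than one size of the pen_rest; the one meant has the size given above.

How it is judged:
By the outcome, as a careful person would: the job done as asked, in the order asked, and still so for the second after the job is handed in, with the robot touching nothing.
It also fails if it takes over 91 s, if anything falls off the work surface, if the arm or the gripper's body presses on something with over 40 N, if the wrist force passes 120 N, or if a joint passes its speed limit or range.

ROBOT

A 6-joint arm with a two-finger parallel gripper is mounted at the origin on the work surface; the furniture and walls round the work are solid. World frame = base frame: x ahead of the robot, y to its left, z up, the work surface at z = 0. Lengths are in m, angles in rad, forces in N, time in s.
With the tool pointing down it reaches from about 0.375 to 0.925 m from the base axis. Payload 5.7 kg.
Tool frame: the origin (TCP) lies midway between the tips of the shut fingers; the grasp point (between the pads) lies 19 mm behind it; z points along the fingers, y is the direction in which the jaws open and shut (so a half turn about z gives the same grasp; the last joint's range is limited). The gripper opens to 88 mm and grips with 3 to 60 N. Pads are 20 mm wide; open, the fingers measure 115 mm over their backs; the gripper's body (75 mm by 178 mm) begins 61 mm behind the grasp point.
Start: joints at [-1.371, 0.359, 1.51, -0, 1.272, -0.115], TCP at [0.186, -0.57, 0.223] pointing down, gripper open.
Joint ranges: [-2.97, 2.97], [-1.01, 2.36], [0.21, 2.38], [-0.96, 4.11], [0.2, 2.71], [-2.98, 2.98]. Speed limits (rad/s): [2.39, 2.39, 3.14, 3.14, 3.14, 3.14].

INTERFACE

Orientations are given as [roll, pitch, yaw] about the fixed x, y, z axes, in that order (R = Rz(yaw) Ry(pitch) Rx(roll)).
In Python, from workcell import env, eyes gives the robot as it stands.
- The arm moves only by the tool play_rows, never from a script. Its argument "targets" is a list of rows, each a list of 3 entries, a list of its own where there are three numbers: the turn, a rotation vector about the tool's x, y, z in rad, then the shift along the tool's x, y, z in m, then the closure, from 0 (fully open) to 1 (shut). A call has 1 to 12 rows; each row is the pose to reach, as a shift and turn from the pose commanded when the call began, along the tool's axes at that moment; what a row does not reach only later rows make up. A row lasts 1/12 s, in which the tool goes at most 41.7 mm and 7.16 degrees, less where a joint would pass 70% of its speed; a pose out of reach is approached as far as the arm can. A call with a gripper value outside its range is refused whole. The fingers move at their own pace and stop on an object; "squeeze" is the grip in N (left out, the last holds). Time passes only in rows, so rows that repeat a pose let the fingers close. It gives the time, the measured TCP pose, the force and the opening at its end, in the units of the state.
- env.get_state(): the state, without advancing time (a new reading comes with each control period).
- eyes.read_camera(name): name is "scene" or "side" or "wrist"; returns a dict with "pixels" (480x640x3 uint8, red, green, blue), "fx", "fy", "cx", "cy" (pixels), "distortion" ([k1, k2, p1, p2, k3] as OpenCV has them; the pictures are not rectified), "R" (3x3) and "t" (3): a world point X has camera coordinates R X + t; the wrist camera has in their place "hand_eye" (4x4, takes a point from camera to tool coordinates, whose origin is the TCP and whose axes are the flange's). Camera axes: x right, y down, z forward; pixel columns grow to the right and rows downward; lengths in m; the calibration is good to about 2 mm. A picture is of the moment at which its call begins: read the wrist's pose just before it. There is no depth.
- env.close_job(): hands the job in, once; it reports no verdict.
The state is a dict: "time_s": time; "joints": joint angles; "qvel": joint speeds; "joint_torque": joint torques, N m; "position": TCP position; "ee_rot": TCP orientation; "ft_force": force on the tool from outside, world axes, zero at the start; "torque": the same for the moment, N m; "grip_width": finger opening in m.
Only numpy, scipy, OpenCV 4.12 (cv2) and the standard library are available. Lean on these libraries where they do the work, as an engineer would, in place of code of your own. Each camera call takes 0.05 s, during which the arm holds its last target. There are 200 camera calls.

## Working session

There is one attempt and no reset: what is moved stays moved. The work goes in short steps, Python scripts to look and compute and a tool call to move; the robot and the scene stay as the last step left them, time stands still between calls to the robot, and variables do not carry over. Pictures are saved under pics/ and viewed, about 12 in all and at most 16, crops included, and the job is handed in when it is done.

Besides the shell and the picture viewer there is one more tool, called after "Emit:" by a JSON object that holds its "method" and its "body", one argument or row to a line. play_rows: Moves the arm, as the interface text tells. Its arguments: {"type":"object","properties":{"targets":{"type":"array","items":{"type":"array"}},"squeeze":{"type":"number"}},"required":["targets"]}

```bash
mkdir -p pics
python3 - <<'E'
from workcell import env, eyes
import cv2
print(env.get_state())
for n in ("scene","side"):
    c=eyes.read_camera(n); cv2.imwrite(f"pics/{n}0.png",c["pixels"][:,:,::-1])
    print(n,{k:v for k,v in c.items() if k!="pixels"})
E
```

```text
{'time_s': 0.0, 'joints': array([-1.37110245e+00,  3.59549854e-01,  1.51140108e+00, -7.08523808e-06,
        1.27251365e+00, -1.15119588e-01]), 'qvel': array([-0.00018342,  0.00172373, -0.00061771, -0.00010525, -0.00159592,
       -0.00130345]), 'joint_torque': array([ 2.73312231e-03, -5.15374196e+01, -2.70727640e+01,  6.79002190e-02,
        3.51263594e-02, -1.53273468e-04]), 'position': array([ 0.18562614, -0.56984542,  0.22179483]), 'ee_rot': array([-3.13973233e+00, -2.08297077e-04,  3.14815364e-01]), 'ft_force': array([ 0.11939975, -0.20856021,  0.46540112]), 'torque': array([ 0.02865102,  0.03605506, -0.00389777]), 'grip_width': 0.0878326754185255}
scene {'fx': 521.0287222688157, 'fy': 521.0287222688157, 'cx': 325.8156730000204, 'cy': 253.835149379709, 'distortion': array([0.04673677, 0.        , 0.        , 0.        , 0.        ]), 'R': array([[-0.59288246, -0.80509452,  0.01769722],
       [-0.50267515,  0.35282903, -0.78919539],
       [ 0.62913279, -0.47679606, -0.61388716]]), 't': array([0.33951893, 0.30661809, 0.70732989])}
side {'fx': 466.66847868899464, 'fy': 466.66847868899464, 'cx': 310.44948806238864, 'cy': 239.753572494239, 'distortion': array([0.0200352, 0.       , 0.       , 0.       , 0.       ]), 'R': array([[ 0.99408406, -0.10806092,  0.01094191],
       [-0.05855469, -0.61804306, -0.78396054],
       [ 0.09147807,  0.77868197, -0.62071422]]), 't': array([-0.57066799,  0.05637965,  1.18694023])}
```

View pics/scene0.png

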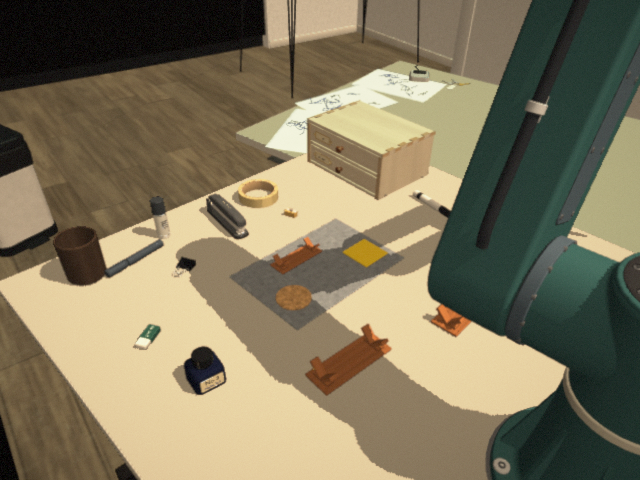

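View pics/side0.png

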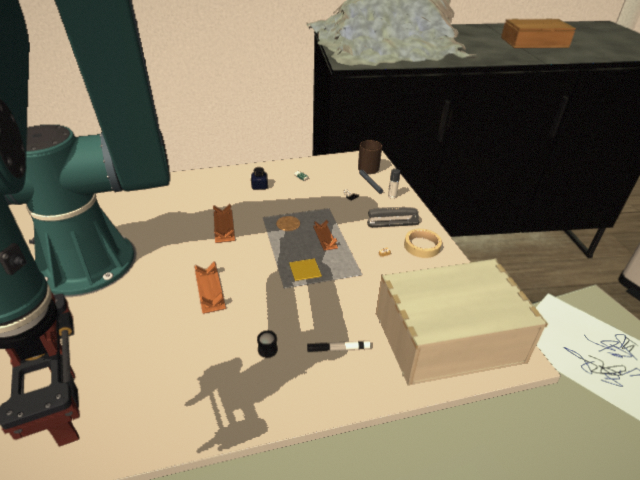

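The side view shows the bottle (260,180), eraser (302,176), loupe (267,344), and marker (340,346) with its cap end at the left (320). It also shows the mat with the cork coaster (288,223), yellow coaster (305,270) and pen rest (326,236). In the scene view: bottle cap (204,357), eraser (148,336), cork (294,298), yellow (365,253).

```bash
cat > h.py <<'E'
from workcell import env, eyes
import cv2, numpy as np
from scipy.spatial.transform import Rotation as Ro
def cam(name):
    s=env.get_state(); c=eyes.read_camera(name)
    K=np.array([[c["fx"],0,c["cx"]],[0,c["fy"],c["cy"]],[0,0,1]])
    if name=="wrist":
        T=np.eye(4); T[:3,:3]=Ro.from_euler("xyz",s["ee_rot"]).as_matrix(); T[:3,3]=s["position"]
        T=T@np.array(c["hand_eye"]); Rw,o=T[:3,:3],T[:3,3]
    else:
        Rw=np.array(c["R"]).T; o=-Rw@np.array(c["t"])
    return dict(im=np.ascontiguousarray(c["pixels"][:,:,::-1]),K=K,d=np.array(c["distortion"]),Rw=Rw,o=o)
def plane(c,uv,z):
    uv=np.array(uv,float).reshape(-1,1,2)
    n=cv2.undistortPoints(uv,c["K"],c["d"]).reshape(-1,2)
    r=np.c_[n,np.ones(len(n))]@c["Rw"].T
    return c["o"]+r*((z-c["o"][2])/r[:,2])[:,None]
def pix(c,X):
    rv=cv2.Rodrigues(c["Rw"].T)[0]; t=-c["Rw"].T@c["o"]
    return cv2.projectPoints(np.array(X,float).reshape(-1,1,3),rv,t,c["K"],c["d"])[0].reshape(-1,2)
def tool(target):
    "world xyz -> shift in present tool axes"
    s=env.get_state(); return Ro.from_euler("xyz",s["ee_rot"]).as_matrix().T@(np.array(target)-s["position"])
E
python3 - <<'E'
from h import *
np.set_printoptions(precision=4,suppress=True)
s=cam("side"); c=cam("scene")
for n,uv,z in [("bottlecap",(259,170),.06),("eraser",(302,176),.012),("loupe top",(267,338),.043),("mk cap end",(308,347),.009),("mk tail",(372,346),.009),("restR",(316,224),.003),("clip",(351,195),.006),("sharp",(384,252),.008),("bigrest front",(223,223),0),("cup",(370,165),.0)]:
    print(n,plane(s,uv,z)[0])
for n,uv,z in [("bottlecap",(203,352),.06),("eraser",(148,336),.012),("mk tail",(413,192),.009)]:
    print("scene",n,plane(c,uv,z)[0])
for nm,k in (("side",s),("scene",c)):
    hsv=cv2.cvtColor(k["im"],cv2.COLOR_BGR2HSV)
    m=cv2.inRange(hsv,(20,200,80),(32,255,255))
    cs=max(cv2.findContours(m,0,2)[0],key=cv2.contourArea); M=cv2.moments(cs); uv=(M["m10"]/M["m00"],M["m01"]/M["m00"])
    print(nm,"yellow",uv,M["m00"],plane(k,uv,.007)[0])
    print(cv2.boxPoints(cv2.minAreaRect(plane(k,cs.reshape(-1,2),.007)[:,:2].astype(np.float32))), cv2.minAreaRect(plane(k,cs.reshape(-1,2),.007)[:,:2].astype(np.float32)))
print("cork", plane(s,(288,223),.007), plane(c,(294,298),.007))
E
```

```text
bottlecap [0.4486 0.3208 0.06  ]
eraser [0.5849 0.3539 0.012 ]
loupe top [ 0.4494 -0.3278  0.043 ]
mk cap end [ 0.5328 -0.3317  0.009 ]
mk tail [ 0.666  -0.3422  0.009 ]
restR [0.601  0.1026 0.003 ]
clip [0.7251 0.2374 0.006 ]
sharp [ 0.7624 -0.0429  0.008 ]
bigrest front [0.3395 0.1359 0.    ]
cup [0.8248 0.4259 0.    ]
scene bottlecap [0.4472 0.3259 0.06  ]
scene eraser [0.5756 0.3709 0.012 ]
scene mk tail [ 0.6639 -0.332   0.009 ]
side yellow (304.59397163120565, 269.2956560283688) 376.0 [ 0.5496 -0.0889  0.007 ]
[[ 0.5143 -0.0615]
 [ 0.5232 -0.1234]
 [ 0.585  -0.1146]
 [ 0.5761 -0.0526]] ((0.5496532320976257, -0.08803091943264008), (0.06241394579410553, 0.06257185339927673), 8.132964134216309)
scene yellow (364.6472172351885, 252.59186116098144) 557.0 [ 0.547  -0.0814  0.007 ]
[[ 0.5106 -0.0544]
 [ 0.5198 -0.1193]
 [ 0.5846 -0.1101]
 [ 0.5754 -0.0452]] ((0.5475746393203735, -0.08223563432693481), (0.06548186391592026, 0.06558164209127426), 8.057345390319824)
cork [[0.5222 0.1093 0.007 ]] [[0.5161 0.1155 0.007 ]]
```

Run:
```python
from h import *
np.set_printoptions(precision=4,suppress=True)
print(tool([.44,-.32,.23])); c=eyes.read_camera("wrist"); print(c["hand_eye"],c["fx"])
```

```text
[ 0.3193 -0.1591 -0.0077]
[[-0.0002 -0.9584 -0.2855  0.079 ]
 [ 1.      0.     -0.0007  0.    ]
 [ 0.0006 -0.2855  0.9584 -0.1621]
 [ 0.      0.      0.      1.    ]] 407.0059865045529
```

Emit:
{"method": "play_rows", "body": {
  "targets": [
    [[0,0,0],[0.04,-0.02,-0.001],0],
    [[0,0,0],[0.075,-0.037,-0.002],0],
    [[0,0,0],[0.11,-0.055,-0.003],0],
    [[0,0,0],[0.145,-0.072,-0.004],0],
    [[0,0,0],[0.18,-0.09,-0.005],0],
    [[0,0,0],[0.215,-0.107,-0.006],0],
    [[0,0,0],[0.25,-0.125,-0.007],0],
    [[0,0,0],[0.285,-0.142,-0.008],0],
    [[0,0,0],[0.319,-0.159,-0.008],0],
    [[0,0,0],[0.319,-0.159,-0.008],0]
  ]
}}

```text
time_s: 1.08
position: [0.4438, -0.3158, 0.2308]
ee_rot: [-3.14, -0.003, 0.32]
ft_force: [-1.2, 0.0, 0.2]
grip_width: 0.088
```

Run:
```python
from h import *
c=cam("wrist"); cv2.imwrite("pics/w1.png",c["im"]); np.set_printoptions(precision=4,suppress=True)
print(c["o"],env.get_state()["time_s"],pix(c,[[.44,-.32,0]]))
```

```text
[ 0.5185 -0.2914  0.3931] 1.1333 [[322.2017 216.6708]]
```

View pics/w1.png

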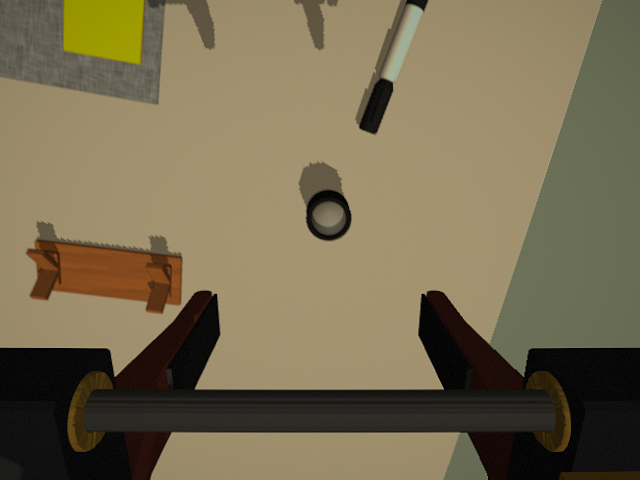

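The wrist view shows the loupe at (328,215), the marker from cap end (370,130) up to (415,0), a yellow coaster corner (142,63) and a mat corner (158,103). I'll measure these now.

```bash
cat >> h.py <<'E'
def blob(c,lo,hi,roi,hsv=True,k=3):
    "largest contour of the colour mask inside roi=(u0,v0,u1,v1)"
    im=cv2.cvtColor(c["im"],cv2.COLOR_BGR2HSV) if hsv else c["im"]
    m=cv2.inRange(im,lo,hi); r=np.zeros_like(m); u0,v0,u1,v1=roi; r[v0:v1,u0:u1]=m[v0:v1,u0:u1]
    r=cv2.morphologyEx(r,cv2.MORPH_CLOSE,np.ones((k,k)))
    return max(cv2.findContours(r,0,cv2.CHAIN_APPROX_NONE)[0],key=cv2.contourArea).reshape(-1,2)
def rect(P): return cv2.minAreaRect(P[:,:2].astype(np.float32))
E
python3 - <<'E'
from h import *
np.set_printoptions(precision=4,suppress=True)
c=cam("wrist")
b=blob(c,(0,0,0),(179,255,45),(280,170,380,260)); print("loupe",rect(plane(c,b,.043)),rect(plane(c,b,.021)))
b=blob(c,(0,0,0),(179,255,60),(350,60,400,150)); print("cap",rect(plane(c,b,.009)))
print("axis pts",plane(c,[(369,131),(388,82),(411,15)],.009))
print(tool([.54,.06,.26]),tool([.447,.323,.15]))
E
```

```text
loupe ((0.45152267813682556, -0.32156479358673096), (0.04350675269961357, 0.03774775192141533), 18.326589584350586) ((0.44741636514663696, -0.32334503531455994), (0.046242691576480865, 0.040121544152498245), 18.32661247253418)
cap ((0.5531737208366394, -0.33300578594207764), (0.016996877267956734, 0.04629294574260712), 87.5811767578125)
axis pts [[ 0.5281 -0.3371  0.009 ]
 [ 0.5723 -0.3385  0.009 ]
 [ 0.628  -0.338   0.009 ]]
[ 0.2131 -0.3292 -0.0295] [ 0.2071 -0.6081  0.0806]
```

Emit:
{"method": "play_rows", "body": {
  "targets": [
    [[0,0,0.04],[0.014,-0.037,-0.006],0],
    [[0,0,0.08],[0.028,-0.074,-0.012],0],
    [[0,0,0.12],[0.042,-0.11,-0.018],0],
    [[0,0,0.175],[0.056,-0.147,-0.025],0],
    [[0,0,0.175],[0.07,-0.184,-0.031],0],
    [[0,0,0.175],[0.084,-0.22,-0.037],0],
    [[0,0,0.175],[0.098,-0.257,-0.043],0],
    [[0,0,0.175],[0.112,-0.29,-0.05],0],
    [[0,0,0.175],[0.121,-0.314,-0.05],0],
    [[0,0,0.175],[0.121,-0.314,-0.05],0]
  ]
}}

```text
time_s: 2.02
position: [0.4576, 0.018, 0.2812]
ee_rot: [-3.14, -0.001, 0.142]
ft_force: [-0.2, 0.2, 0.2]
grip_width: 0.0875
```

Run:
```python
from h import *
c=cam("wrist"); cv2.imwrite("pics/w2.png",c["im"]); np.set_printoptions(precision=4,suppress=True)
print(c["o"],env.get_state()["time_s"],env.get_state()["ee_rot"],tool([.44,.27,.2]))
```

```text
[0.5356 0.029  0.4434] 2.0667 [ 3.1414 -0.0003  0.1419] [ 0.0186 -0.2539  0.0808]
```

View pics/w2.png

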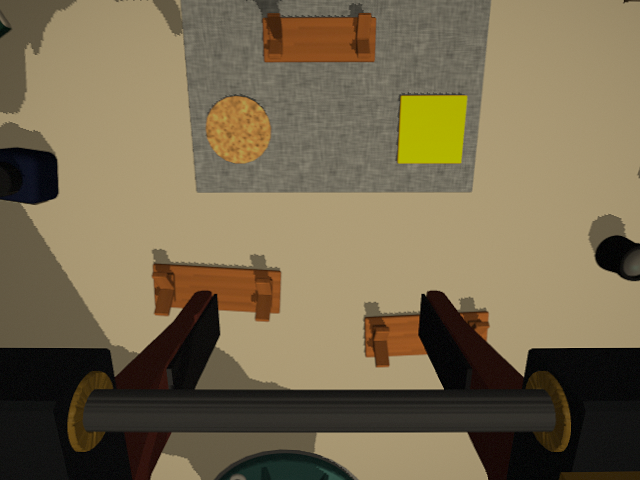

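The whole mat is in view: cork coaster (239,129), yellow coaster (432,129), pen rest (320,38), and the bottle at the left edge. I'll measure these.

Run:
```python
from h import *
np.set_printoptions(precision=4,suppress=True)
c=cam("wrist")
y=rect(plane(c,blob(c,(24,150,60),(35,255,255),(380,70,490,180)),.007)); print("yellow",y)
k=rect(plane(c,blob(c,(5,90,60),(23,255,255),(198,88,280,172),k=7),.007)); print("cork",k)
b=blob(c,(0,120,20),(18,255,255),(255,5,385,70)); P=plane(c,b,.007); print("rest",rect(P))
bl=[(264,62),(375,62)]; print("rest front corners",plane(c,bl,.007),np.linalg.norm(np.diff(plane(c,bl,.007),axis=0)))
yc,kc=np.array(y[0]),np.array(k[0]); d=kc-yc; L=np.linalg.norm(d); u=d/L; f=np.array([u[1],-u[0]])
mid=(yc+kc)/2; org=mid+.035*f; print("L",L,"yaw",np.arctan2(f[1],f[0]),"mid",mid,"mat",org,"rest",org+.05*f)
print("rest front pred",pix(c,[[*(org+.03*f+s*.055*u),.007] for s in (1,-1)]))
```

```text
yellow ((0.5498656034469604, -0.08524368703365326), (0.06648260354995728, 0.06720060855150223), 8.23364543914795)
cork ((0.5215868353843689, 0.11224572360515594), (0.06641092151403427, 0.0673375204205513), 7.987961292266846)
rest ((0.6193735003471375, 0.04193342477083206), (0.042505890130996704, 0.10940556973218918), 8.112932205200195)
rest front corners [[ 0.5893  0.0898  0.007 ]
 [ 0.6048 -0.0187  0.007 ]] 0.10954403102560777
L 0.19950377449462467 yaw 0.14222452625832138 mid [0.5357 0.0135] mat [0.5704 0.0185] rest [0.6199 0.0255]
rest front pred [[277.0249  60.6891]
 [388.5728  60.6865]]
```

Emit:
{"method": "play_rows", "body": {
  "targets": [
    [[0,0,0],[0.004,-0.037,0.01],0],
    [[0,0,0],[0.008,-0.074,0.02],0],
    [[0,0,0],[0.012,-0.111,0.04],0],
    [[0,0,0],[0.016,-0.147,0.055],0],
    [[0,0,0],[0.02,-0.184,0.07],0],
    [[0,0,0],[0.024,-0.22,0.085],0],
    [[0,0,0],[0.028,-0.255,0.1],0],
    [[0,0,0],[0.032,-0.285,0.12],0],
    [[0,0,0],[0.032,-0.302,0.13],0],
    [[0,0,0],[0.032,-0.302,0.13],0]
  ]
}}

```text
time_s: 2.95
position: [0.4469, 0.3192, 0.148]
ee_rot: [3.141, 0.004, 0.14]
ft_force: [-0.2, 0.1, 0.2]
grip_width: 0.0882
```

Run:
```python
from h import *
c=cam("wrist"); cv2.imwrite("pics/w3.png",c["im"]); np.set_printoptions(precision=4,suppress=True)
print(env.get_state()["time_s"],env.get_state()["ee_rot"],pix(c,[[.448,.323,.06]]))
```

```text
3.0 [3.1399 0.0028 0.1402] [[313.4943 252.0121]]
```

View pics/w3.png

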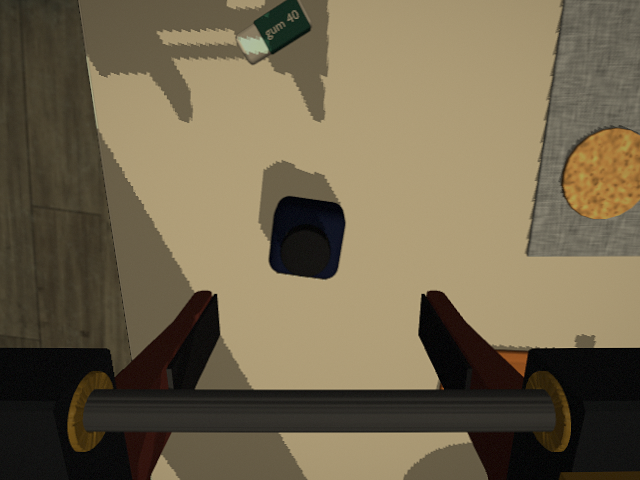

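The bottle cap is at (306,253), inside the body (270–345, 195–278), and the eraser is at (273,30).

Run:
```python
from h import *
np.set_printoptions(precision=4,suppress=True)
c=cam("wrist")
g=cv2.cvtColor(c["im"],cv2.COLOR_BGR2HSV); print(g[253,306],g[215,300],g[40,290],g[45,255])
b=blob(c,(0,0,0),(179,110,60),(265,200,350,285)); P=plane(c,b,.06); print("cap",rect(P),len(b))
(u,v),r=cv2.minEnclosingCircle(b); C=plane(c,[(u,v),(306,253)],.06); print(u,v,r,C)
e=plane(c,blob(c,(35,60,10),(95,255,140),(230,0,320,70)),.012); print("eraser green",rect(e))
print(plane(c,[(237,41),(295,0),(310,20),(252,62)],.012))
print(tool([C[0][0],C[0][1],.044]))
```

```text
[30 33 23] [113 195  17] [ 77 121  19] [ 43  45 187]
cap ((0.45147547125816345, 0.3311099112033844), (0.04016251116991043, 0.04095141962170601), 89.97896575927734) 335
301.3793640136719 250.307861328125 36.313262939453125 [[0.4482 0.3294 0.06  ]
 [0.4468 0.3262 0.06  ]]
eraser green ((0.585442841053009, 0.363412082195282), (0.02329277992248535, 0.03138834238052368), 37.80031967163086)
[[0.5724 0.3907 0.012 ]
 [0.6019 0.3553 0.012 ]
 [0.5916 0.3441 0.012 ]
 [0.5609 0.3795 0.012 ]]
[ 0.0023 -0.0122  0.106 ]
```

Run:
```python
from h import *
np.set_printoptions(precision=4,suppress=True)
c=cam("wrist")
h=cv2.cvtColor(c["im"],cv2.COLOR_BGR2HSV); m=cv2.inRange(h,(0,0,0),(60,110,40)); r=np.zeros_like(m); r[215:290,265:350]=m[215:290,265:350]
r=cv2.morphologyEx(r,cv2.MORPH_OPEN,np.ones((9,9)))
b=max(cv2.findContours(r,0,1)[0],key=cv2.contourArea).reshape(-1,2); x=cv2.boundingRect(b); print(x,cv2.minEnclosingCircle(b),rect(plane(c,b,.06)))
t=rect(plane(c,b,.06))[0]; print(tool([*t,.044]),env.get_state()["position"])
```

```text
(289, 236, 33, 36) ((304.34210205078125, 254.34210205078125), 20.33214569091797) ((0.44655805826187134, 0.32619065046310425), (0.023828117176890373, 0.02069830521941185), 8.058185577392578)
[-0.0003 -0.0093  0.1067] [0.4482 0.3171 0.1507]
```

Emit:
{"method": "play_rows", "body": {
  "targets": [
    [[0,0,0],[0,-0.009,0.035],0],
    [[0,0,0],[0,-0.009,0.07],0],
    [[0,0,0],[0,-0.009,0.095],0],
    [[0,0,0],[0,-0.009,0.104],0],
    [[0,0,0],[0,-0.009,0.104],0.8],
    [[0,0,0],[0,-0.009,0.104],0.8],
    [[0,0,0],[0,-0.009,0.104],0.8],
    [[0,0,0],[0,-0.009,0.104],0.8],
    [[0,0,0],[0,-0.009,0.104],0.8],
    [[0,0,0],[0,-0.009,0.104],0.8],
    [[0,0,0],[0,-0.009,0.104],0.8],
    [[0,0,0],[0,-0.009,0.104],0.8]
  ],
  "squeeze": 20
}}

```text
time_s: 4.1
position: [0.4461, 0.3281, 0.0471]
ee_rot: [-3.141, -0.001, 0.14]
ft_force: [0.4, 0.5, 0.4]
grip_width: 0.038
```

Emit:
{"method": "play_rows", "body": {
  "targets": [
    [[0,0,0],[0,0,-0.02],0.8],
    [[0,0,0],[0,0,-0.05],0.8],
    [[0,0,0],[0,0,-0.05],0.8]
  ]
}}

```text
time_s: 4.35
position: [0.4486, 0.3296, 0.1008]
ee_rot: [-3.139, -0.006, 0.14]
ft_force: [0.6, 0.7, 0.3]
grip_width: 0.0189
```

Run:
```python
from h import *
c=cam("wrist"); np.set_printoptions(precision=4,suppress=True)
P=[]
for i in range(6): P.append(env.get_state()["position"]); c=cam("wrist")
cv2.imwrite("pics/w4.png",c["im"])
print(np.array(P),env.get_state()["time_s"],env.get_state()["ft_force"],env.get_state()["grip_width"],tool([.5216,.1122,.12]))
```

```text
[[0.4481 0.3292 0.0992]
 [0.4469 0.3285 0.0978]
 [0.446  0.328  0.0968]
 [0.4455 0.3277 0.0962]
 [0.4452 0.3275 0.0958]
 [0.4452 0.3275 0.0957]] 4.7 [-0.2016  0.2878  0.1095] 0.017681110836663176 [ 0.0456  0.2238 -0.0243]
```

View pics/w4.png

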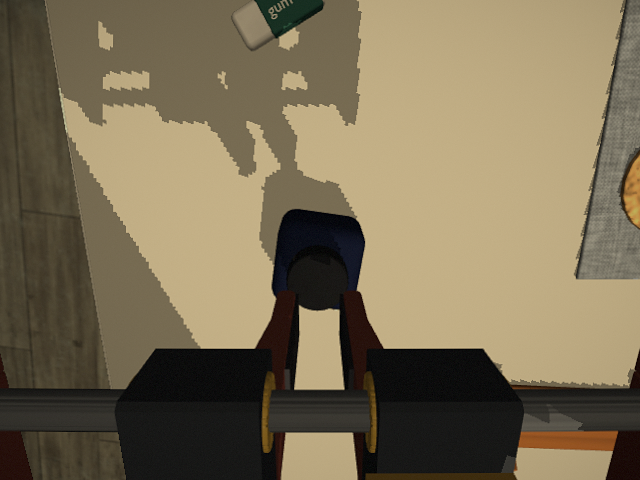

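The fingers were still closing when I lifted, so they shut above the bottle. It is still standing, cap at (317,278). I'll open, re-measure and regrasp.

Emit:
{"method": "play_rows", "body": {
  "targets": [
    [[0,0,0],[0,0,-0.02],0],
    [[0,0,0],[0,0,-0.02],0],
    [[0,0,0],[0,0,-0.02],0],
    [[0,0,0],[0,0,-0.02],0],
    [[0,0,0],[0,0,-0.02],0],
    [[0,0,0],[0,0,-0.02],0],
    [[0,0,0],[0,0,-0.02],0],
    [[0,0,0],[0,0,-0.02],0],
    [[0,0,0],[0,0,-0.02],0]
  ]
}}

```text
time_s: 5.45
position: [0.4459, 0.3279, 0.1165]
ee_rot: [3.142, 0.0, 0.14]
ft_force: [-1.0, -0.1, 0.5]
grip_width: 0.0738
```

Run:
```python
from h import *
np.set_printoptions(precision=4,suppress=True)
c=cam("wrist")
h=cv2.cvtColor(c["im"],cv2.COLOR_BGR2HSV); m=cv2.inRange(h,(0,0,0),(80,130,45)); r=np.zeros_like(m); r[220:310,270:365]=m[220:310,270:365]
r=cv2.morphologyEx(r,cv2.MORPH_OPEN,np.ones((9,9)))
b=max(cv2.findContours(r,0,1)[0],key=cv2.contourArea).reshape(-1,2); print(cv2.boundingRect(b),cv2.minEnclosingCircle(b),rect(plane(c,b,.06)))
t=rect(plane(c,b,.06))[0]; s=env.get_state(); print(tool([*t,.044]),s["position"],s["grip_width"],s["time_s"])
o=cv2.convertScaleAbs(c["im"][180:360,200:440],alpha=2.5); cv2.circle(o,(int(round(cv2.minEnclosingCircle(b)[0][0]))-200,int(round(cv2.minEnclosingCircle(b)[0][1]))-180),int(cv2.minEnclosingCircle(b)[1]),(0,0,255),1)
cv2.imwrite("pics/w5.png",cv2.resize(o,None,fx=2,fy=2))
```

```text
(300, 248, 39, 46) ((318.0173645019531, 269.3301086425781), 26.674633026123047) ((0.4462589919567108, 0.32805195450782776), (0.02721421793103218, 0.021941155195236206), 8.005511283874512)
[ 0.0003 -0.0001  0.0726] [0.446  0.3279 0.1166] 0.07796157721144728 5.5
```

View pics/w5.png

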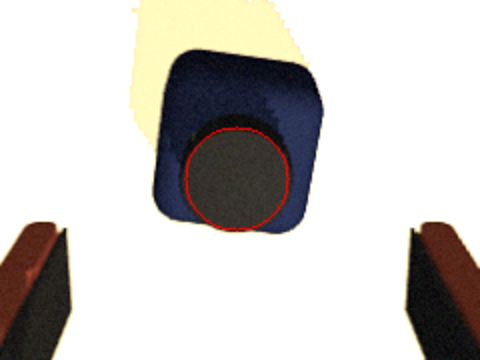

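The circle fits the cap well, and the TCP is within 1 mm of its centre. I'll descend and close, allowing enough time this time.

Emit:
{"method": "play_rows", "body": {
  "targets": [
    [[0,0,0],[0,0,0.035],0.2],
    [[0,0,0],[0,0,0.065],0.2],
    [[0,0,0],[0,0,0.0725],0.2],
    [[0,0,0],[0,0,0.0725],0.8],
    [[0,0,0],[0,0,0.0725],0.8],
    [[0,0,0],[0,0,0.0725],0.8],
    [[0,0,0],[0,0,0.0725],0.8],
    [[0,0,0],[0,0,0.0725],0.8],
    [[0,0,0],[0,0,0.0725],0.8],
    [[0,0,0],[0,0,0.0725],0.8],
    [[0,0,0],[0,0,0.0725],0.8],
    [[0,0,0],[0,0,0.0725],0.8]
  ],
  "squeeze": 20
}}

```text
time_s: 6.5
position: [0.4467, 0.3285, 0.045]
ee_rot: [-3.141, -0.002, 0.14]
ft_force: [-0.9, 0.5, 7.2]
grip_width: 0.0317
```

Emit:
{"method": "play_rows", "body": {
  "targets": [
    [[0,0,0],[0,0,0],0.8],
    [[0,0,0],[0,0,0],0.8],
    [[0,0,0],[0,0,-0.02],0.8],
    [[0,0,0],[0,0,-0.05],0.8],
    [[0,0,0],[0,0,-0.05],0.8]
  ]
}}

```text
time_s: 6.92
position: [0.4485, 0.3293, 0.0982]
ee_rot: [-3.139, -0.006, 0.14]
ft_force: [0.3, -0.2, -1.5]
grip_width: 0.0318
```

Run:
```python
from h import *
np.set_printoptions(precision=4,suppress=True)
for i in range(3): c=cam("wrist")
s=env.get_state(); print(s["position"],s["ft_force"],s["grip_width"],s["time_s"],tool([.5216,.1122,.10]))
```

```text
[0.4458 0.3278 0.094 ] [-0.1845  0.0022 -1.3678] 0.031698097763328645 7.0667 [ 0.045   0.2241 -0.006 ]
```

Emit:
{"method": "play_rows", "body": {
  "targets": [
    [[0,0,0],[0.007,0.035,-0.006],0.8],
    [[0,0,0],[0.014,0.07,-0.006],0.8],
    [[0,0,0],[0.021,0.105,-0.006],0.8],
    [[0,0,0],[0.028,0.14,-0.006],0.8],
    [[0,0,0],[0.035,0.175,-0.006],0.8],
    [[0,0,0],[0.041,0.205,-0.006],0.8],
    [[0,0,0],[0.045,0.224,-0.006],0.8],
    [[0,0,0],[0.045,0.224,-0.006],0.8],
    [[0,0,0],[0.045,0.224,-0.006],0.8],
    [[0,0,0],[0.045,0.224,-0.006],0.8],
    [[0,0,0],[0.045,0.224,-0.006],0.8],
    [[0,0,0],[0.045,0.224,-0.006],0.8]
  ]
}}

```text
time_s: 8.07
position: [0.521, 0.1135, 0.0998]
ee_rot: [-3.141, 0.001, 0.141]
ft_force: [-0.5, 0.7, -1.1]
grip_width: 0.0315
```

Run:
```python
from h import *
np.set_printoptions(precision=4,suppress=True)
c=cam("wrist"); cv2.imwrite("pics/w6.png",c["im"])
s=env.get_state(); print(s["position"],s["ee_rot"],s["ft_force"],s["grip_width"],s["time_s"],tool([.5216,.1122,.0515]))
```

```text
[0.5212 0.1134 0.1   ] [-3.1413  0.0006  0.1414] [-0.0432 -0.2029 -1.8214] 0.03166187693511865 8.1167 [0.0002 0.0013 0.0485]
```

View pics/w6.png

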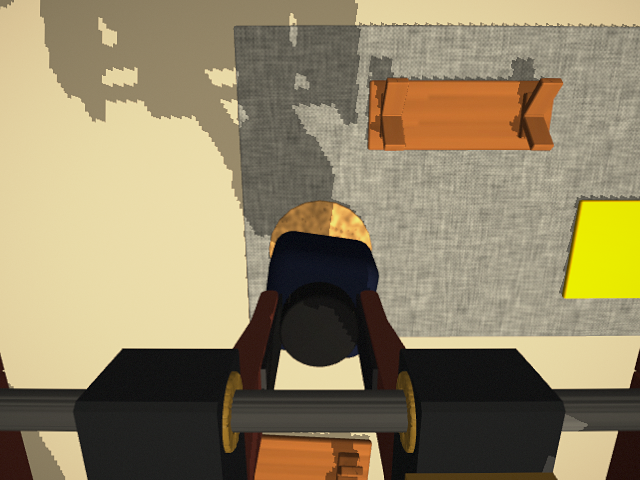

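The bottle is held upright over the cork coaster, and the pen rest shows clearly with base front corners (368,149) and (552,150). I'll lower and release the bottle, then measure the rest.

Emit:
{"method": "play_rows", "body": {
  "targets": [
    [[0,0,0],[0,0.001,0.03],0.8],
    [[0,0,0],[0,0.001,0.044],0.8],
    [[0,0,0],[0,0.001,0.0475],0.8],
    [[0,0,0],[0,0.001,0.0475],0.8],
    [[0,0,0],[0,0.001,0.0475],0.8],
    [[0,0,0],[0,0.001,0.0475],0.8]
  ]
}}

```text
time_s: 8.62
position: [0.5221, 0.1119, 0.053]
ee_rot: [-3.142, -0.001, 0.141]
ft_force: [0.4, -0.1, -1.3]
grip_width: 0.0319
```

Run:
```python
from h import *
np.set_printoptions(precision=4,suppress=True)
c=cam("wrist"); s=env.get_state(); print(s["position"],s["ft_force"],s["time_s"])
```

```text
[0.5222 0.1118 0.0531] [ 0.5085 -0.6382 -2.0844] 8.6667
```

Emit:
{"method": "play_rows", "body": {
  "targets": [
    [[0,0,0],[0,0,0.0025],0.8],
    [[0,0,0],[0,0,0.0025],0.8],
    [[0,0,0],[0,0,0.0025],0.8],
    [[0,0,0],[0,0,0.0025],0.3],
    [[0,0,0],[0,0,0.0025],0.3],
    [[0,0,0],[0,0,0.0025],0.3],
    [[0,0,0],[0,0,0.0025],0.3],
    [[0,0,0],[0,0,-0.03],0.3],
    [[0,0,0],[0,0,-0.07],0],
    [[0,0,0],[0,0,-0.1],0],
    [[0,0,0],[0,0,-0.1],0],
    [[0,0,0],[0,0,-0.1],0]
  ]
}}

```text
time_s: 9.67
position: [0.5235, 0.1115, 0.1544]
ee_rot: [3.141, -0.004, 0.14]
ft_force: [0.2, 0.7, -1.1]
grip_width: 0.0847
```

Run:
```python
from h import *
np.set_printoptions(precision=4,suppress=True)
for i in range(3): c=cam("wrist")
cv2.imwrite("pics/w7.png",c["im"])
s=env.get_state(); print(s["position"],s["ee_rot"],s["ft_force"],s["grip_width"],s["time_s"])
print(pix(c,[[.5216,.1122,.067],[.5216,.1122,.007]]),tool([.4505,-.322,.13]))
# rest, if seen
h=cv2.cvtColor(c["im"],cv2.COLOR_BGR2HSV)
print("yellow",rect(plane(c,blob(c,(24,150,60),(35,255,255),(400,0,640,400)),.007)))
```

```text
[0.5206 0.1113 0.1513] [-3.1413  0.0028  0.1397] [-0.8681  0.2173 -0.8285] 0.08772222495862218 9.8167
[[317.9362 255.2164]
 [318.1502 231.7973]] [-0.1297  0.4193  0.0215]
yellow ((0.5500327944755554, -0.08400529623031616), (0.06697464734315872, 0.06832828372716904), 8.291443824768066)
```

View pics/w7.png

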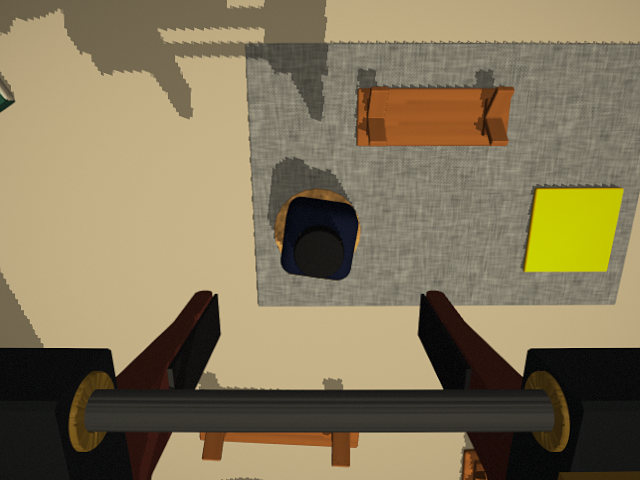

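The bottle stands centred: cap seen at (319,253) against a predicted (318,255). The rest's front edge runs (357,145)–(508,145). Next, the loupe.

Emit:
{"method": "play_rows", "body": {
  "targets": [
    [[0,0,0],[-0.011,0.036,0],0],
    [[0,0,0],[-0.022,0.072,0],0],
    [[0,0,0],[-0.033,0.108,0],0],
    [[0,0,0],[-0.044,0.144,0],0],
    [[0,0,0],[-0.055,0.18,0],0],
    [[0,0,0],[-0.067,0.216,0],0],
    [[0,0,0],[-0.078,0.252,0],0],
    [[0,0,0],[-0.09,0.288,0.005],0],
    [[0,0,0],[-0.1,0.324,0.01],0],
    [[0,0,0],[-0.112,0.36,0.015],0],
    [[0,0,0],[-0.122,0.395,0.02],0],
    [[0,0,0],[-0.13,0.419,0.021],0]
  ]
}}

```text
time_s: 10.82
position: [0.4498, -0.3238, 0.129]
ee_rot: [-3.139, 0.003, 0.138]
ft_force: [0.4, -1.0, 0.3]
grip_width: 0.0877
```

Run:
```python
from h import *
np.set_printoptions(precision=4,suppress=True)
for i in range(6): c=cam("wrist")
cv2.imwrite("pics/w8.png",c["im"])
b=blob(c,(0,0,0),(179,255,60),(230,180,410,310),k=15)
e=cv2.fitEllipse(b); print(cv2.boundingRect(b),e,plane(c,[e[0]],.043),rect(plane(c,b,.043)))
s=env.get_state(); print(s["position"],s["time_s"],tool([*rect(plane(c,b,.043))[0],.012]))
```

```text
(292, 214, 61, 71) ((322.0870361328125, 249.5961456298828), (60.03008270263672, 71.42945098876953), 176.962158203125) [[ 0.4544 -0.3214  0.043 ]] ((0.45422837138175964, -0.3213708698749542), (0.046812739223241806, 0.038640640676021576), 8.044671058654785)
[ 0.4509 -0.3199  0.1306] 11.1167 [0.0032 0.0022 0.1186]
```

View pics/w8.png

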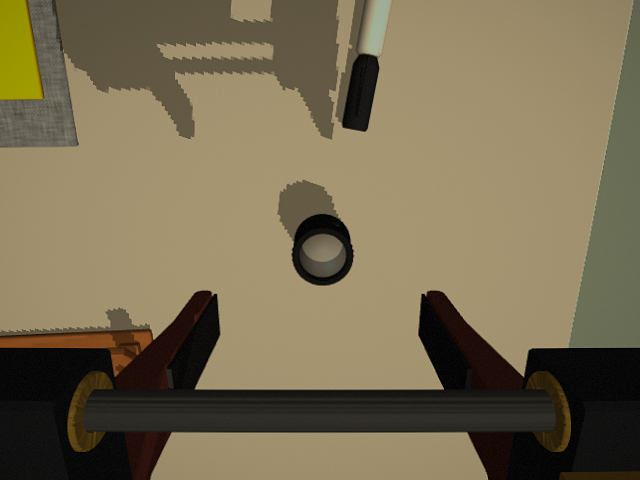

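The loupe rim circle is at (323,255), giving about (0.451,-0.322), almost under the TCP. I'll grasp it.

Emit:
{"method": "play_rows", "body": {
  "targets": [
    [[0,0,0],[0,0.002,0.035],0],
    [[0,0,0],[0,0.002,0.07],0],
    [[0,0,0],[0,0.002,0.1],0],
    [[0,0,0],[0,0.002,0.115],0.2],
    [[0,0,0],[0,0.002,0.118],0.7],
    [[0,0,0],[0,0.002,0.118],0.7],
    [[0,0,0],[0,0.002,0.118],0.7],
    [[0,0,0],[0,0.002,0.118],0.7],
    [[0,0,0],[0,0.002,0.118],0.7],
    [[0,0,0],[0,0.002,0.118],0.7],
    [[0,0,0],[0,0.002,0.118],0.7],
    [[0,0,0],[0,0.002,0.118],0.7]
  ],
  "squeeze": 15
}}

```text
time_s: 12.12
position: [0.4524, -0.324, 0.0146]
ee_rot: [3.141, -0.001, 0.14]
ft_force: [0.3, 1.7, 6.6]
grip_width: 0.0398
```

Emit:
{"method": "play_rows", "body": {
  "targets": [
    [[0,0,0],[0,0,0],0.7],
    [[0,0,0],[0,0,0],0.7],
    [[0,0,0],[0,0,0],0.7],
    [[0,0,0],[0,0,0],0.7],
    [[0,0,0],[0,0,-0.02],0.7],
    [[0,0,0],[0,0,-0.05],0.7],
    [[0,0,0],[0,0,-0.05],0.7],
    [[0,0,0],[0,0,-0.05],0.7],
    [[0,0,0],[0,0,-0.05],0.7],
    [[0,0,0],[0,0,-0.05],0.7]
  ]
}}

```text
time_s: 12.95
position: [0.4511, -0.323, 0.0627]
ee_rot: [-3.14, 0.001, 0.14]
ft_force: [-0.5, -0.4, -0.2]
grip_width: 0.0397
```

Run:
```python
from h import *
np.set_printoptions(precision=4,suppress=True)
s=env.get_state(); print(s["position"],s["ft_force"],s["grip_width"],s["time_s"],tool([.55,-.0846,.08]))
```

```text
[ 0.4511 -0.323   0.0627] [-0.4633 -0.4304 -0.1792] 0.039712028690188694 12.95 [ 0.1311 -0.2223 -0.0171]
```

Emit:
{"method": "play_rows", "body": {
  "targets": [
    [[0,0,0],[0.016,-0.028,-0.01],0.7],
    [[0,0,0],[0.035,-0.06,-0.017],0.7],
    [[0,0,0],[0.054,-0.092,-0.017],0.7],
    [[0,0,0],[0.073,-0.124,-0.017],0.7],
    [[0,0,0],[0.092,-0.156,-0.017],0.7],
    [[0,0,0],[0.111,-0.188,-0.017],0.7],
    [[0,0,0],[0.125,-0.212,-0.017],0.7],
    [[0,0,0],[0.131,-0.222,-0.017],0.7],
    [[0,0,0],[0.131,-0.222,-0.017],0.7],
    [[0,0,0],[0.131,-0.222,-0.017],0.7],
    [[0,0,0],[0.131,-0.222,-0.017],0.7],
    [[0,0,0],[0.131,-0.222,-0.017],0.7]
  ]
}}

```text
time_s: 13.95
position: [0.55, -0.087, 0.0804]
ee_rot: [3.142, 0.001, 0.138]
ft_force: [0.0, 0.1, -0.4]
grip_width: 0.0395
```

Run:
```python
from h import *
np.set_printoptions(precision=4,suppress=True)
c=cam("wrist"); cv2.imwrite("pics/w9.png",c["im"])
s=env.get_state(); print(s["position"],s["ee_rot"],s["ft_force"],s["grip_width"],s["time_s"],tool([.55,-.0846,.022]),pix(c,[[*s["position"][:2],s["position"][2]+.03]]))
```

```text
[ 0.5501 -0.087   0.0805] [-3.1416  0.0006  0.1379] [-1.0224 -1.4276  0.2728] 0.03990426212424188 14.0 [ 0.0003 -0.0024  0.0585] [[319.2706 351.766 ]]
```

View pics/w9.png

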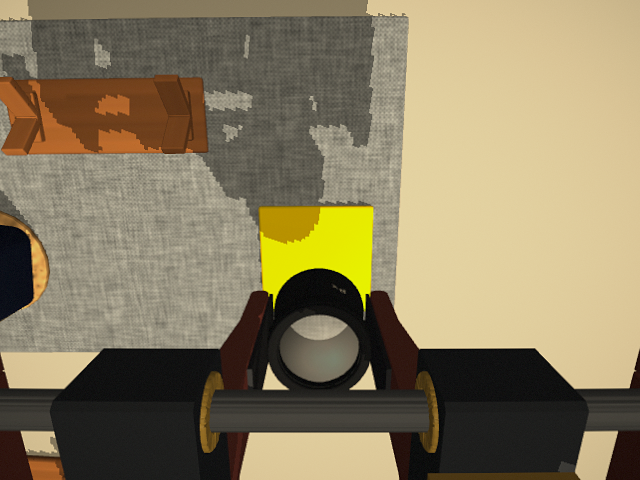

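The loupe is held upright; its rim centre at (319,347) suggests it sits about 1.5 mm forward in the grip. I'll correct for that and place it.

Emit:
{"method": "play_rows", "body": {
  "targets": [
    [[0,0,0],[-0.001,-0.0025,0.03],0.7],
    [[0,0,0],[-0.001,-0.0025,0.05],0.7],
    [[0,0,0],[-0.001,-0.0025,0.0595],0.7],
    [[0,0,0],[-0.001,-0.0025,0.0605],0.7],
    [[0,0,0],[-0.001,-0.0025,0.0615],0.7],
    [[0,0,0],[-0.001,-0.0025,0.0615],0.7],
    [[0,0,0],[-0.001,-0.0025,0.0615],0.7],
    [[0,0,0],[-0.001,-0.0025,0.0615],0.7]
  ]
}}

```text
time_s: 14.67
position: [0.5497, -0.0835, 0.0197]
ee_rot: [3.141, -0.001, 0.139]
ft_force: [-0.4, 0.2, -0.7]
grip_width: 0.0398
```

Emit:
{"method": "play_rows", "body": {
  "targets": [
    [[0,0,0],[0,0,0],0.2],
    [[0,0,0],[0,0,0],0.2],
    [[0,0,0],[0,0,0],0.2],
    [[0,0,0],[0,0,0],0.2],
    [[0,0,0],[0,0,-0.03],0.2],
    [[0,0,0],[0,0,-0.065],0],
    [[0,0,0],[0,0,-0.1],0],
    [[0,0,0],[0,0,-0.12],0],
    [[0,0,0],[0,0,-0.12],0],
    [[0,0,0],[0,0,-0.12],0],
    [[0,0,0],[0,0,-0.12],0],
    [[0,0,0],[0,0,-0.12],0]
  ]
}}

```text
time_s: 15.67
position: [0.548, -0.0828, 0.1375]
ee_rot: [-3.14, 0.003, 0.14]
ft_force: [-1.1, -0.0, -0.2]
grip_width: 0.0878
```

Run:
```python
from h import *
np.set_printoptions(precision=4,suppress=True)
c=cam("wrist"); cv2.imwrite("pics/w10.png",c["im"])
s=env.get_state(); print(s["position"],s["ft_force"],s["grip_width"],s["time_s"],pix(c,[[.55,-.0846,.05]]))
b=blob(c,(0,0,0),(179,255,50),(230,180,410,310),k=15); x=cv2.boundingRect(b); print(x,plane(c,[(x[0]+x[2]/2,x[1]+x[3]-x[2]/2)],.05))
print(tool([.58,.30,.2]),s["joints"])
```

```text
[ 0.548  -0.0828  0.1375] [0.4661 0.3093 0.1024] 0.08791773724682289 15.7167 [[322.6465 252.1101]]
(290, 214, 61, 71) [[ 0.5482 -0.0835  0.05  ]]
[ 0.0848 -0.3747 -0.0623] [-0.2747  0.388   1.7045  0.0001  1.0524  1.1563]
```

The loupe sits within 2 mm of the yellow coaster's centre. Next the eraser, with the tool yawed to about 130° so the jaws close across its x.

Emit:
{"method": "play_rows", "body": {
  "targets": [
    [[0,0,-0.12],[0.008,-0.037,-0.02],0],
    [[0,0,-0.24],[0.016,-0.074,-0.02],0],
    [[0,0,-0.36],[0.024,-0.11,-0.02],0],
    [[0,0,-0.48],[0.032,-0.147,-0.02],0],
    [[0,0,-0.6],[0.04,-0.184,-0.02],0],
    [[0,0,-0.72],[0.048,-0.22,-0.02],0],
    [[0,0,-0.84],[0.056,-0.257,-0.02],0],
    [[0,0,-0.96],[0.064,-0.294,-0.02],0],
    [[0,0,-1.08],[0.072,-0.33,-0.02],0],
    [[0,0,-1.2],[0.08,-0.367,-0.02],0],
    [[0,0,-1.32],[0.088,-0.404,-0.02],0],
    [[0,0,-1.44],[0.0965,-0.441,-0.02],0]
  ]
}}

```text
time_s: 16.72
position: [0.5823, 0.3685, 0.1573]
ee_rot: [-3.139, 0.001, 1.586]
ft_force: [0.8, -0.9, 0.1]
grip_width: 0.0879
```

Emit:
{"method": "play_rows", "body": {
  "targets": [
    [[0,0,-0.12],[0,0,0.01],0],
    [[0,0,-0.24],[0,0,0.02],0],
    [[0,0,-0.36],[0,0,0.03],0],
    [[0,0,-0.48],[0,0,0.04],0],
    [[0,0,-0.6],[0,0,0.05],0],
    [[0,0,-0.69],[0,0,0.05],0],
    [[0,0,-0.69],[0,0,0.05],0],
    [[0,0,-0.69],[0,0,0.05],0],
    [[0,0,-0.69],[0,0,0.05],0],
    [[0,0,-0.69],[0,0,0.05],0]
  ]
}}

```text
time_s: 17.55
position: [0.5836, 0.367, 0.1092]
ee_rot: [3.141, -0.0, 2.268]
ft_force: [-0.0, 0.2, 1.2]
grip_width: 0.0875
```

Run:
```python
from h import *
np.set_printoptions(precision=4,suppress=True)
c=cam("wrist"); cv2.imwrite("pics/w11.png",c["im"])
s=env.get_state(); print(s["position"],s["ee_rot"],s["time_s"])
```

```text
[0.5836 0.367  0.1093] [3.1412 0.     2.2683] 17.6
```

View pics/w11.png

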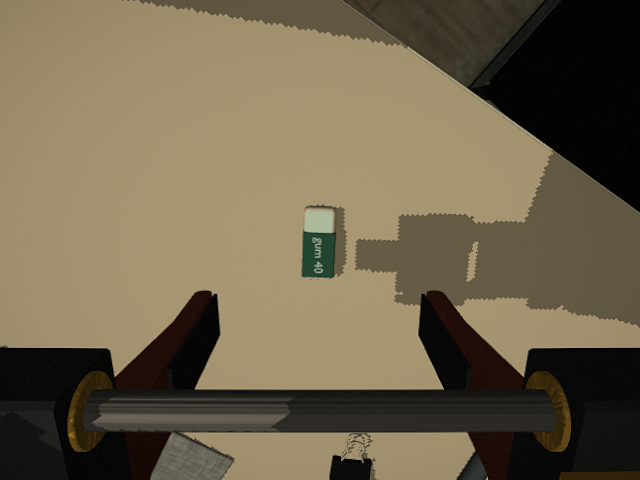

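The eraser is at (303–336, 206–278), nearly aligned with the tool.

Run:
```python
from h import *
np.set_printoptions(precision=4,suppress=True)
c=cam("wrist"); P=plane(c,[(305,206),(336,207),(334,278),(302,277)],.012); m=P.mean(0)
d=(P[0]+P[1]-P[2]-P[3])/2; w=(P[1]+P[2]-P[0]-P[3])/2
print(P,m,"len",np.linalg.norm(d),"wid",np.linalg.norm(w),"long axis deg",np.degrees(np.arctan2(d[1],d[0])),np.degrees(env.get_state()["ee_rot"][2]))
print(tool([m[0],m[1],.004]))
```

```text
[[0.5583 0.3843 0.012 ]
 [0.5741 0.3966 0.012 ]
 [0.6049 0.3587 0.012 ]
 [0.5878 0.3452 0.012 ]] [0.5813 0.3712 0.012 ] len 0.048859940466526926 wid 0.020886731971986674 long axis deg 128.02805798436512 129.98316782842008
[0.0047 0.0008 0.1054]
```

Emit:
{"method": "play_rows", "body": {
  "targets": [
    [[0,0,0.035],[0.0045,0.001,0.035],0.2],
    [[0,0,0.035],[0.0045,0.001,0.07],0.4],
    [[0,0,0.035],[0.0045,0.001,0.098],0.4],
    [[0,0,0.035],[0.0045,0.001,0.105],0.4],
    [[0,0,0.035],[0.0045,0.001,0.105],0.5],
    [[0,0,0.035],[0.0045,0.001,0.105],0.9],
    [[0,0,0.035],[0.0045,0.001,0.105],0.9],
    [[0,0,0.035],[0.0045,0.001,0.105],0.9],
    [[0,0,0.035],[0.0045,0.001,0.105],0.9],
    [[0,0,0.035],[0.0045,0.001,0.105],0.9],
    [[0,0,0.035],[0.0045,0.001,0.105],0.9],
    [[0,0,0.035],[0.0045,0.001,0.105],0.9]
  ],
  "squeeze": 15
}}

```text
time_s: 18.65
position: [0.5816, 0.3712, 0.0049]
ee_rot: [3.141, 0.0, 2.235]
ft_force: [-1.1, 0.0, 4.6]
grip_width: 0.0207
```

Emit:
{"method": "play_rows", "body": {
  "targets": [
    [[0,0,0],[0,0,0],0.9],
    [[0,0,0],[0,0,0],0.9],
    [[0,0,0],[0,0,0],0.9],
    [[0,0,0],[0,0,-0.03],0.9],
    [[0,0,0],[0,0,-0.07],0.9],
    [[0,0,0],[0,0,-0.11],0.9],
    [[0,0,0],[0,0,-0.11],0.9],
    [[0,0,0],[0,0,-0.11],0.9],
    [[0,0,0],[0,0,-0.11],0.9]
  ]
}}

```text
time_s: 19.4
position: [0.5809, 0.3708, 0.1138]
ee_rot: [-3.141, -0.0, 2.235]
ft_force: [-0.3, -0.1, -1.2]
grip_width: 0.0208
```

Run:
```python
from h import *
np.set_printoptions(precision=4,suppress=True)
s=env.get_state(); print(s["position"],s["ee_rot"],s["grip_width"],s["time_s"],tool([.5357,.0135,.11]))
```

```text
[0.5809 0.3708 0.1138] [-3.1411 -0.0002  2.2348] 0.02080642446918786 19.4 [-0.2536 -0.2558  0.0039]
```

Emit:
{"method": "play_rows", "body": {
  "targets": [
    [[0,0,0.06],[-0.025,-0.025,0],0.9],
    [[0,0,0.12],[-0.05,-0.05,0],0.9],
    [[0,0,0.18],[-0.075,-0.075,0],0.9],
    [[0,0,0.24],[-0.1,-0.1,0],0.9],
    [[0,0,0.3],[-0.125,-0.126,0],0.9],
    [[0,0,0.36],[-0.15,-0.151,0],0.9],
    [[0,0,0.42],[-0.175,-0.177,0],0.9],
    [[0,0,0.48],[-0.2,-0.202,0],0.9],
    [[0,0,0.522],[-0.225,-0.227,0],0.9],
    [[0,0,0.522],[-0.245,-0.247,0.004],0.9],
    [[0,0,0.522],[-0.2535,-0.2555,0.02],0.9],
    [[0,0,0.522],[-0.2535,-0.2555,0.05],0.9]
  ]
}}

```text
time_s: 20.4
position: [0.537, 0.011, 0.0644]
ee_rot: [3.139, 0.001, 1.71]
ft_force: [1.3, 0.9, 0.2]
grip_width: 0.0211
```

Emit:
{"method": "play_rows", "body": {
  "targets": [
    [[0,0,0],[0,0,0],0.9],
    [[0,0,0],[0,0,0],0.9],
    [[0,0,0],[0,0,0],0.9],
    [[0,0,0],[0,0,0],0.9]
  ]
}}

```text
time_s: 20.73
position: [0.5368, 0.0145, 0.0648]
ee_rot: [3.141, -0.0, 1.714]
ft_force: [-0.1, 0.3, -0.8]
grip_width: 0.0209
```

Run:
```python
from h import *
np.set_printoptions(precision=4,suppress=True)
c=cam("wrist"); cv2.imwrite("pics/w12.png",c["im"])
s=env.get_state(); print(s["position"],s["ee_rot"],s["grip_width"],s["time_s"],tool([.5357,.0137,.008]))
```

```text
[0.5371 0.0145 0.065 ] [3.1402 0.0002 1.7138] 0.020902401415984227 20.7833 [-0.0006 -0.0015  0.057 ]
```

View pics/w12.png

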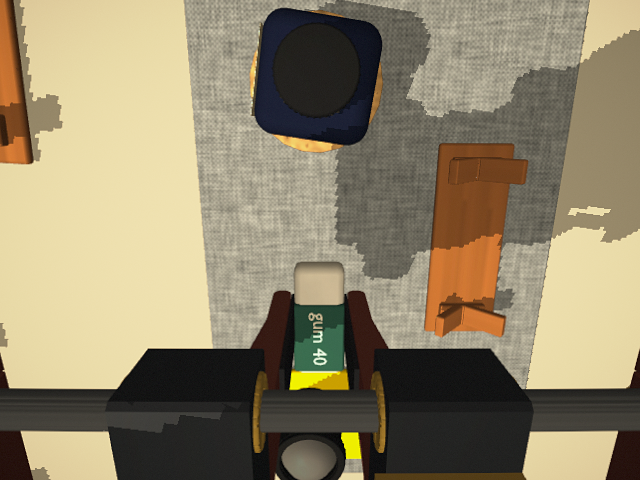

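The eraser is held square between the coasters, and the rest's front edge shows clearly as (439,144)–(425,333). I'll place the eraser.

Emit:
{"method": "play_rows", "body": {
  "targets": [
    [[0,0,0],[0,-0.0015,0.03],0.9],
    [[0,0,0],[0,-0.0015,0.05],0.9],
    [[0,0,0],[0,-0.0015,0.056],0.9],
    [[0,0,0],[0,-0.0015,0.0575],0.9],
    [[0,0,0],[0,-0.0015,0.0575],0.9],
    [[0,0,0],[0,-0.0015,0.0575],0.6],
    [[0,0,0],[0,-0.0015,0.0575],0.6],
    [[0,0,0],[0,-0.0015,0.0575],0.6],
    [[0,0,0],[0,-0.0015,0.0575],0.6],
    [[0,0,0],[0,-0.0015,0.02],0.6],
    [[0,0,0],[0,-0.0015,-0.02],0.4],
    [[0,0,0],[0,-0.0015,-0.06],0]
  ]
}}

```text
time_s: 21.78
position: [0.5338, 0.0138, 0.125]
ee_rot: [-3.139, -0.001, 1.713]
ft_force: [1.6, -0.1, -0.8]
grip_width: 0.0451
```

Emit:
{"method": "play_rows", "body": {
  "targets": [
    [[0,0,0],[0,0,-0.035],0],
    [[0,0,0],[0,0,-0.07],0],
    [[0,0,0],[0,0,-0.09],0],
    [[0,0,0],[0,0,-0.09],0],
    [[0,0,0],[0,0,-0.09],0],
    [[0,0,0],[0,0,-0.09],0],
    [[0,0,0],[0,0,-0.09],0]
  ]
}}

```text
time_s: 22.37
position: [0.5334, 0.0139, 0.2124]
ee_rot: [-3.138, -0.001, 1.713]
ft_force: [-0.6, -0.2, -0.3]
grip_width: 0.0871
```

Run:
```python
from h import *
np.set_printoptions(precision=4,suppress=True)
c=cam("wrist"); cv2.imwrite("pics/w13.png",c["im"])
s=env.get_state(); print(s["position"],s["ee_rot"],s["grip_width"],s["time_s"])
```

```text
[0.5335 0.0139 0.2123] [-3.138  -0.001   1.7128] 0.08744311183737377 22.4167
```

View pics/w13.png

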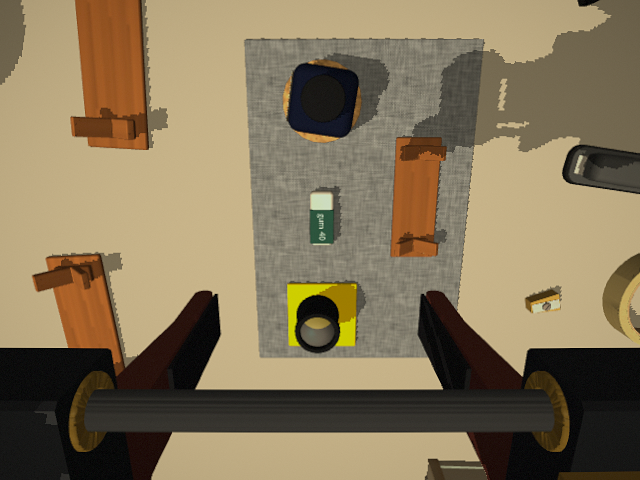

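This overview shows everything: bottle cap (323,97), eraser (309–334, 192–245), loupe rim (318,330), yellow coaster (288–357, 283–347), rest (391–440, 137–257).

Run:
```python
from h import *
np.set_printoptions(precision=4,suppress=True)
c=cam("wrist")
f=np.array([np.cos(.1422),np.sin(.1422)]); u=np.array([-f[1],f[0]]); O=np.array([.5704,.0185])
def M(uv,z):
    p=plane(c,uv,z)[:,:2].mean(0); return p, (p-O)@f*1e3,(p-O)@u*1e3
print("eraser",M([(309.5,193),(332.5,192),(334.5,244),(311,245)],.015))
print("bottle",M([(323,97)],.067))
print("loupe",M([(318,330)],.05))
print("yellow",rect(plane(c,blob(c,(22,150,40),(35,255,255),(280,275,365,355),k=41),.007)),M([(288,283),(357,283),(357,347),(288,347)],.007))
print("mat corners",[M([p],.003)[1:] for p in [(245,40),(484,40),(260,357)]])
print("rest corners L-front,L-back?,R-front",[M([p],.007)[1:] for p in [(397,138),(391,256),(438,256)]])
e=plane(c,[(397,138),(391,256)],.007); d=e[0]-e[1]; print(np.linalg.norm(d),np.degrees(np.arctan2(d[1],d[0]))-90)
print("marker look",tool([.60,-.337,.15]))
```

```text
eraser (array([0.536 , 0.0136]), np.float64(-34.698989989001376), np.float64(0.06699078546426085))
bottle (array([0.5223, 0.1127]), np.float64(-34.22046830973011), np.float64(100.08888554487254))
loupe (array([ 0.5458, -0.0785]), np.float64(-38.073426344816305), np.float64(-92.52828388638069))
yellow ((0.5498719811439514, -0.08391141891479492), (0.06759624928236008, 0.06729605048894882), 8.26523208618164) (array([ 0.551 , -0.0849]), np.float64(-33.907574885355196), np.float64(-99.62118511616099))
mat corners [(np.float64(-98.78582386957378), np.float64(149.34180056993068)), (np.float64(99.708423485292), np.float64(149.4287682695293)), (np.float64(-98.50769516700461), np.float64(-148.54105678300695))]
rest corners L-front,L-back?,R-front [(np.float64(30.7435306328412), np.float64(70.53482484346037)), (np.float64(30.81493848879184), np.float64(-37.425936664721654)), (np.float64(75.34494054735349), np.float64(-37.388771398363076))]
0.10796078512361997 8.185356654047155
marker look [-0.3567  0.0162  0.0621]
```

The eraser and bottle are spot on. The loupe estimate disagrees by 5–7 mm from this oblique angle, so I'll check it numerically, including against the side camera.

Run:
```python
from h import *
np.set_printoptions(precision=4,suppress=True)
c=cam("wrist"); f=np.array([np.cos(.1422),np.sin(.1422)]); u=np.array([-f[1],f[0]]); O=np.array([.5704,.0185])
def pred(c,x,y):
    C=O+x*f+y*u; a=np.linspace(0,6.28,40)
    ring=lambda r,z:[[*(C+r*(np.cos(t)*f+np.sin(t)*u)),z] for t in a]
    return cv2.boundingRect(pix(c,ring(.021,.05)+ring(.021,.007)).astype(np.float32)),cv2.boundingRect(pix(c,ring(.021,.05)).astype(np.float32))
b=blob(c,(0,0,0),(179,255,45),(285,280,350,362),k=15); print("seen",cv2.boundingRect(b),"pred whole/rim",pred(c,-.035,-.1),pred(c,-.036,-.098))
s=cam("side")
x,y=[int(v) for v in pix(s,[[.55,-.085,.03]])[0]]; print(x,y)
b=blob(s,(0,0,0),(179,255,45),(x-25,y-25,x+25,y+25),k=5); print("side seen",cv2.boundingRect(b),"pred",pred(s,-.035,-.1))
w=cv2.resize(c["im"][260:370,260:380],None,fx=3,fy=3,interpolation=2); v=cv2.resize(s["im"][y-35:y+35,x-60:x+60],(360,210),interpolation=2)
cv2.imwrite("pics/l.png",np.vstack([w,v]))
```

```text
seen (295, 295, 45, 58) pred whole/rim ((297, 296, 48, 63), (297, 315, 48, 44)) ((296, 294, 48, 63), (296, 313, 48, 44))
304 261
side seen (296, 253, 15, 20) pred ((296, 249, 18, 26), (296, 249, 18, 12))
```

View pics/l.png

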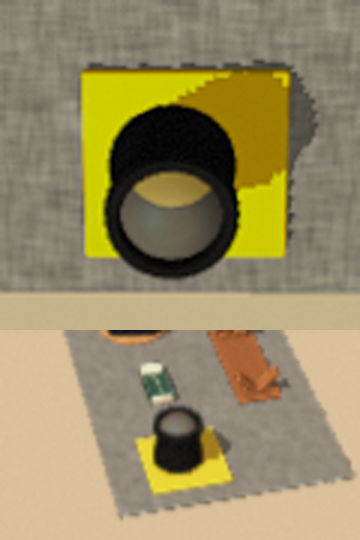

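The base outline agrees in y, but both views put the loupe about 3–4 mm toward the robot along mat x. The jaws now close along mat x, so closing them about the coaster centre will recentre it.

Run:
```python
from h import *
np.set_printoptions(precision=4,suppress=True)
print(tool([.5499,-.0855,.021]),env.get_state()["time_s"])
```

```text
[-0.1007  0.002   0.1919] 22.5667
```

Emit:
{"method": "play_rows", "body": {
  "targets": [
    [[0,0,0],[-0.035,0.001,0.01],0],
    [[0,0,0],[-0.07,0.002,0.03],0],
    [[0,0,0],[-0.1,0.002,0.06],0],
    [[0,0,0],[-0.1,0.002,0.1],0],
    [[0,0,0],[-0.1,0.002,0.12],0],
    [[0,0,0],[-0.1,0.002,0.12],0],
    [[0,0,0],[-0.1,0.002,0.12],0],
    [[0,0,0],[-0.1,0.002,0.12],0],
    [[0,0,0],[-0.1,0.002,0.12],0]
  ]
}}

```text
time_s: 23.32
position: [0.5525, -0.085, 0.0959]
ee_rot: [3.139, 0.001, 1.713]
ft_force: [0.0, -1.1, -0.1]
grip_width: 0.0877
```

Run:
```python
from h import *
np.set_printoptions(precision=4,suppress=True)
c=cam("wrist");s=env.get_state()
print(s["position"],s["ee_rot"],tool([.5499,-.0855,.021]),s["time_s"])
f=np.array([np.cos(.1422),np.sin(.1422)]); 
y=rect(plane(c,blob(c,(22,150,40),(35,255,255),(200,130,440,330),k=61),.007)); print(y)
b=blob(c,(0,0,0),(179,255,45),(230,150,410,340),k=15); x=cv2.boundingRect(b); print(x,plane(c,[(x[0]+x[2]/2,x[1]+x[3]-x[2]/2)],.05),pix(c,[[.5499,-.0855,.05]]))
```

```text
[ 0.5525 -0.085   0.096 ] [3.1384 0.0013 1.7135] [-0.0001 -0.0029  0.075 ] 23.3667
((0.5502117276191711, -0.08468128740787506), (0.06777628511190414, 0.06753604859113693), 8.137552261352539)
(270, 220, 73, 84) [[ 0.5458 -0.0802  0.05  ]] [[312.6647 277.5769]]
```

Emit:
{"method": "play_rows", "body": {
  "targets": [
    [[0,0,0],[0,-0.003,0.03],0],
    [[0,0,0],[0,-0.003,0.06],0],
    [[0,0,0],[0,-0.003,0.073],0],
    [[0,0,0],[0,-0.003,0.073],0.3],
    [[0,0,0],[0,-0.003,0.073],0.4],
    [[0,0,0],[0,-0.003,0.073],0.45],
    [[0,0,0],[0,-0.003,0.073],0.5],
    [[0,0,0],[0,-0.003,0.073],0.55],
    [[0,0,0],[0,-0.003,0.073],0.6],
    [[0,0,0],[0,-0.003,0.073],0.6],
    [[0,0,0],[0,-0.003,0.073],0.6],
    [[0,0,0],[0,-0.003,0.073],0.6]
  ],
  "squeeze": 6
}}

```text
time_s: 24.37
position: [0.5481, -0.0855, 0.0216]
ee_rot: [3.141, 0.0, 1.713]
ft_force: [-0.5, -0.4, 5.4]
grip_width: 0.0403
```

Run:
```python
from h import *
np.set_printoptions(precision=4,suppress=True)
c=cam("wrist");s=env.get_state()
print(s["position"],s["grip_width"],tool([.5499,-.0855,.021]),s["ft_force"],s["time_s"])
```

```text
[ 0.5482 -0.0854  0.0216] 0.040492922574576456 [-0.0003  0.0017  0.0006] [-1.0292 -0.0059  6.0364] 24.4167
```

Emit:
{"method": "play_rows", "body": {
  "targets": [
    [[0,0,0],[0,0.0015,0],0.6],
    [[0,0,0],[0,0.0015,0],0.6],
    [[0,0,0],[0,0.0015,0],0.6],
    [[0,0,0],[0,0.0015,0],0.2],
    [[0,0,0],[0,0.0015,0],0.2],
    [[0,0,0],[0,0.0015,0],0.2],
    [[0,0,0],[0,0.0015,0],0.2],
    [[0,0,0],[0,0.0015,-0.03],0.2],
    [[0,0,0],[0,0.0015,-0.07],0.2],
    [[0,0,0],[0,0.0015,-0.1],0],
    [[0,0,0],[0,0.0015,-0.12],0],
    [[0,0,0],[0,0.0015,-0.12],0]
  ]
}}

```text
time_s: 25.42
position: [0.5527, -0.086, 0.1456]
ee_rot: [3.134, 0.003, 1.713]
ft_force: [1.2, -0.5, 0.1]
grip_width: 0.0864
```

Run:
```python
from h import *
np.set_printoptions(precision=4,suppress=True)
for i in range(4): c=cam("wrist")
s=env.get_state(); print(s["position"],s["ee_rot"],s["joints"],s["time_s"])
y=rect(plane(c,blob(c,(22,150,40),(35,255,255),(200,130,440,330),k=61),.007)); print(y)
b=blob(c,(0,0,0),(179,255,45),(230,150,410,340),k=15); x=cv2.boundingRect(b); print(x,"base centre u vs yellow",x[0]+x[2]/2,pix(c,[[*y[0],.007],[*y[0],.05]]))
print(tool([.60,-.337,.14]))
```

```text
[ 0.5484 -0.0849  0.1398] [-3.1394 -0.0011  1.7128] [-0.2781  0.3856  1.7014  0.0001  1.057  -0.4202] 25.6167
((0.5499312281608582, -0.08443590253591537), (0.0677158534526825, 0.06748352944850922), 8.160470962524414)
(288, 207, 61, 70) base centre u vs yellow 318.5 [[319.7206 235.8467]
 [319.7527 252.7152]]
[-0.2569  0.0154 -0.0005]
```

The loupe now centres at u=318.5 against the coaster's 319.7. On to the marker, turning to yaw ≈ π.

Emit:
{"method": "play_rows", "body": {
  "targets": [
    [[0,0,-0.119],[-0.022,0.001,0],0],
    [[0,0,-0.238],[-0.044,0.002,0],0],
    [[0,0,-0.357],[-0.066,0.003,0],0],
    [[0,0,-0.476],[-0.088,0.005,0],0],
    [[0,0,-0.595],[-0.11,0.006,0],0],
    [[0,0,-0.714],[-0.132,0.007,0],0],
    [[0,0,-0.833],[-0.154,0.008,0],0],
    [[0,0,-0.952],[-0.176,0.009,0],0],
    [[0,0,-1.071],[-0.198,0.01,0],0],
    [[0,0,-1.19],[-0.22,0.012,0],0],
    [[0,0,-1.309],[-0.24,0.013,0],0],
    [[0,0,-1.43],[-0.257,0.0135,0],0]
  ]
}}

```text
time_s: 26.62
position: [0.5983, -0.3385, 0.1384]
ee_rot: [3.14, -0.003, -3.135]
ft_force: [0.6, 0.2, 0.7]
grip_width: 0.0884
```

Run:
```python
from h import *
np.set_printoptions(precision=4,suppress=True)
for i in range(6): c=cam("wrist")
s=env.get_state(); print(s["position"],s["ee_rot"],s["time_s"],pix(c,[[.598,-.338,.009]]))
cv2.imwrite("pics/w14.png",c["im"])
```

```text
[ 0.5984 -0.3361  0.1399] [ 3.1396 -0.0021  3.1408] 26.9167 [[315.8254 236.6336]]
```

View pics/w14.png

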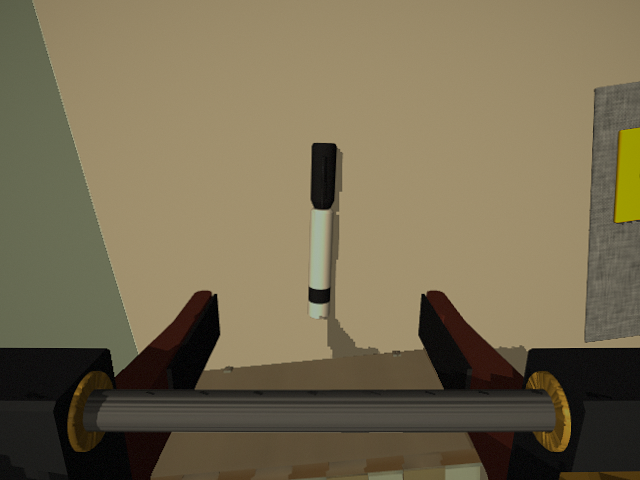

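The marker runs from its cap end (323.5,143) to its tail (318,318). A box edge lies beyond it, near v≈355–370, and I'll check that clearance too.

Run:
```python
from h import *
np.set_printoptions(precision=4,suppress=True)
c=cam("wrist")
A=plane(c,[(323.5,143),(318.3,318)],.009); m=A.mean(0); d=A[0]-A[1]
print(A,m,np.linalg.norm(d),"cap dir deg",np.degrees(np.arctan2(d[1],d[0])))
print("box edge z0",plane(c,[(230,369),(395,353),(480,348)],0)[:,:2], "z.02",plane(c,[(230,369)],.02))
s=env.get_state(); print(s["position"],tool([m[0],m[1],-.0]))
```

```text
[[ 0.5308 -0.3323  0.009 ]
 [ 0.6649 -0.3361  0.009 ]] [ 0.5978 -0.3342  0.009 ] 0.13417725341821615 cap dir deg 178.37369451873127
box edge z0 [[ 0.7168 -0.4111]
 [ 0.7018 -0.2718]
 [ 0.6974 -0.2006]] z.02 [[ 0.7039 -0.4062  0.02  ]]
[ 0.5986 -0.3362  0.1403] [0.0005 0.0018 0.1403]
```

Emit:
{"method": "play_rows", "body": {
  "targets": [
    [[0,0,0.028],[-0.0005,0.002,0.035],0.2],
    [[0,0,0.028],[-0.0005,0.002,0.07],0.4],
    [[0,0,0.028],[-0.0005,0.002,0.105],0.5],
    [[0,0,0.028],[-0.0005,0.002,0.13],0.5],
    [[0,0,0.028],[-0.0005,0.002,0.137],0.5],
    [[0,0,0.028],[-0.0005,0.002,0.137],0.5],
    [[0,0,0.028],[-0.0005,0.002,0.137],0.9],
    [[0,0,0.028],[-0.0005,0.002,0.137],0.9],
    [[0,0,0.028],[-0.0005,0.002,0.137],0.9],
    [[0,0,0.028],[-0.0005,0.002,0.137],0.9],
    [[0,0,0.028],[-0.0005,0.002,0.137],0.9],
    [[0,0,0.028],[-0.0005,0.002,0.137],0.9]
  ],
  "squeeze": 20
}}

```text
time_s: 27.97
position: [0.6001, -0.3358, 0.0049]
ee_rot: [-3.141, 0.001, 3.115]
ft_force: [-1.1, 1.1, 2.8]
grip_width: 0.0165
```

Emit:
{"method": "play_rows", "body": {
  "targets": [
    [[0,0,0],[0,0,0],0.9],
    [[0,0,0],[0,0,0],0.9],
    [[0,0,0],[0,0,0],0.9],
    [[0,0,0],[0,0,-0.03],0.9],
    [[0,0,0],[0,0,-0.07],0.9],
    [[0,0,0],[0,0,-0.1],0.9],
    [[0,0,0],[0,0,-0.12],0.9],
    [[0,0,0],[0,0,-0.12],0.9],
    [[0,0,0],[0,0,-0.12],0.9],
    [[0,0,0],[0,0,-0.12],0.9],
    [[0,0,0],[0,0,-0.12],0.9]
  ]
}}

```text
time_s: 28.88
position: [0.5983, -0.3348, 0.1219]
ee_rot: [3.139, -0.003, 3.115]
ft_force: [-1.1, -0.1, 0.4]
grip_width: 0.0164
```

Run:
```python
from h import *
np.set_printoptions(precision=4,suppress=True)
f=np.array([np.cos(.1422),np.sin(.1422)]); u=np.array([-f[1],f[0]]); O=np.array([.5704,.0185])
s=env.get_state(); print(s["position"],s["ee_rot"],s["grip_width"],s["ft_force"],s["time_s"])
# rest centre candidates from stored views: front-edge corners seen earlier
print("w13 edge mid y", (70.53-37.43)/2, " rest from w2:",(np.array([.6169,.0384])-O)@f,(np.array([.6169,.0384])-O)@u)
c=cam("wrist")
h=cv2.cvtColor(c["im"],cv2.COLOR_BGR2HSV); R=Ro.from_euler("xyz",s["ee_rot"]).as_matrix()
for z0,z1 in ((60,330),):
  for v in range(100,340,20):
    row=c["im"][v,230:420].astype(int).sum(1); k=np.where(row<150)[0]; w=np.where((row>520))[0]
    print(v,(k.min()+230,k.max()+230) if len(k) else None,(w.min()+230,w.max()+230) if len(w) else None)
```

```text
[ 0.5983 -0.3348  0.1219] [ 3.1394 -0.0032  3.1147] 0.01637221674809636 [-1.0764 -0.1242  0.4154] 28.8833
w13 edge mid y 16.55  rest from w2: 0.04885091002846333 0.013109103302323122
100 None None
120 None None
140 None None
160 (np.int64(297), np.int64(341)) None
180 (np.int64(297), np.int64(341)) None
200 (np.int64(298), np.int64(341)) None
220 (np.int64(298), np.int64(340)) None
240 (np.int64(298), np.int64(340)) None
260 (np.int64(303), np.int64(335)) None
280 None (np.int64(303), np.int64(323))
300 (np.int64(278), np.int64(360)) (np.int64(304), np.int64(322))
320 (np.int64(272), np.int64(366)) (np.int64(316), np.int64(321))
```

The marker is held straight (cap u 297–341). The rest's position along y differs between views (13 vs 16.5 mm), so I'll pool the earlier views and check the marker's end in the grip.

Run:
```python
from h import *
np.set_printoptions(precision=4,suppress=True)
f=np.array([np.cos(.1422),np.sin(.1422)]); u=np.array([-f[1],f[0]]); O=np.array([.5704,.0185])
c=cam("wrist"); s=env.get_state(); H=np.array(eyes.read_camera("wrist")["hand_eye"])
col=c["im"][130:290,310:330].astype(int).sum(2).mean(1); print(np.c_[np.arange(130,290,4),col[::4]].astype(int).tolist())
def at(p,r):
    T=np.eye(4); T[:3,:3]=Ro.from_euler("xyz",r).as_matrix(); T[:3,3]=p; T=T@H; return {**c,"Rw":T[:3,:3],"o":T[:3,3]}
for n,p,r,uv in [("w2",[.4576,.018,.2812],[3.1414,-.0003,.1419],[(264,62),(375,62)]),("w6",[.5212,.1134,.1],[-3.1413,.0006,.1414],[(368,149.5),(552.5,150)]),
  ("w7",[.5206,.1113,.1513],[-3.1413,.0028,.1397],[(357,145.5),(508,145.5)]),("w12",[.5371,.0145,.065],[3.1402,.0002,1.7138],[(439,144),(425,333)]),("w13",[.5335,.0139,.2123],[-3.138,-.001,1.7128],[(397,138),(391,256)])]:
    P=plane(at(p,r),uv,.007)[:,:2]; print(n,((P-O)@f*1e3).round(1),((P-O)@u*1e3).round(1),"mid",((P.mean(0)-O)@u*1e3).round(1))
k=at([.5335,.0139,.2123],[-3.138,-.001,1.7128]); im=cv2.imread("pics/w13.png")
m=cv2.inRange(cv2.cvtColor(im,cv2.COLOR_BGR2HSV),(0,120,20),(18,255,255)); print([np.where(m[100:280,x])[0][[0,-1]]+100 for x in (396,402,408,414,420,426,432)])
```

```text
[[130, 446], [134, 446], [138, 447], [142, 447], [146, 451], [150, 52], [154, 74], [158, 72], [162, 71], [166, 70], [170, 69], [174, 63], [178, 63], [182, 60], [186, 62], [190, 62], [194, 61], [198, 59], [202, 61], [206, 61], [210, 62], [214, 59], [218, 58], [222, 62], [226, 58], [230, 60], [234, 60], [238, 58], [242, 59], [246, 56], [250, 59], [254, 58], [258, 48], [262, 45], [266, 42], [270, 398], [274, 529], [278, 518], [282, 520], [286, 519]]
w2 [28.5 28.5] [ 69.2 -40.5] mid 14.4
w6 [29.5 29.4] [ 70.6 -42.8] mid 13.9
w7 [28.5 28.4] [ 70.6 -40.2] mid 15.2
w12 [30.  30.8] [ 70.2 -40.2] mid 15.0
w13 [30.7 30.7] [ 69.9 -38.1] mid 15.9
[array([139, 256]), array([137, 256]), array([137, 256]), array([137, 256]), array([137, 256]), array([137, 256]), array([137, 255])]
```

Run:
```python
from h import *
np.set_printoptions(precision=4,suppress=True)
c=cam("wrist"); s=env.get_state(); z=s["position"][2]+.006
R=Ro.from_euler("xyz",s["ee_rot"]).as_matrix()
P=plane(c,[(319,148.5),(319,269)],z); print(s["position"],(P-s["position"])@R, tool([.6175,.0404,.12]),s["joints"])
```

```text
[ 0.5991 -0.3353  0.1227] [[ 0.0703  0.0005 -0.0059]
 [ 0.0228  0.0005 -0.006 ]] [-0.0084  0.376   0.0032] [-0.6108  0.5728  1.4088  0.0001  1.1623 -2.1548]
```

The marker's midpoint lies about 4.3 mm toward the cap from the TCP, by both ends, so I'll offset for that. The rest centre is at about (0.6175, 0.0404).

Emit:
{"method": "play_rows", "body": {
  "targets": [
    [[0,0,0.115],[-0.001,0.031,0],0.9],
    [[0,0,0.23],[-0.002,0.062,0],0.9],
    [[0,0,0.345],[-0.002,0.093,0],0.9],
    [[0,0,0.46],[-0.003,0.124,0],0.9],
    [[0,0,0.575],[-0.004,0.155,0],0.9],
    [[0,0,0.69],[-0.005,0.186,0],0.9],
    [[0,0,0.805],[-0.005,0.217,0],0.9],
    [[0,0,0.92],[-0.006,0.248,0],0.9],
    [[0,0,1.035],[-0.007,0.279,0],0.9],
    [[0,0,1.15],[-0.008,0.31,0],0.9],
    [[0,0,1.27],[-0.009,0.341,0],0.9],
    [[0,0,1.39],[-0.009,0.372,0.01],0.9]
  ]
}}

```text
time_s: 30.08
position: [0.6201, 0.0374, 0.1154]
ee_rot: [3.139, 0.001, 1.719]
ft_force: [1.0, 0.2, -0.5]
grip_width: 0.0163
```

Emit:
{"method": "play_rows", "body": {
  "targets": [
    [[0,0,0.012],[0,0,0.03],0.9],
    [[0,0,0.012],[0,0,0.05],0.9],
    [[0,0,0.012],[0,0,0.05],0.9],
    [[0,0,0.012],[0,0,0.05],0.9],
    [[0,0,0.012],[0,0,0.05],0.9],
    [[0,0,0.012],[0,0,0.05],0.9]
  ]
}}

```text
time_s: 30.58
position: [0.6199, 0.0354, 0.0655]
ee_rot: [3.139, 0.0, 1.712]
ft_force: [-0.4, 0.3, 0.6]
grip_width: 0.0167
```

Run:
```python
from h import *
np.set_printoptions(precision=4,suppress=True)
c=cam("wrist"); s=env.get_state(); R=Ro.from_euler("xyz",s["ee_rot"]).as_matrix()
print(s["position"],s["ee_rot"],s["grip_width"],tool([.6181,.0361,.017]),s["time_s"])
print("rest notch/base pix pred (front edge ends):",pix(c,[[.6175-.02*.99-.055*.1417*sg,.0404-.02*.1417+.055*.99*sg,.007] for sg in (1,-1)]))
im=c["im"]; cv2.imwrite("pics/w15.png",im)
col=im[:,312:328].astype(int).sum(2).mean(1); d=np.where(col<110)[0]; print("cap rows",d[(d>90)&(d<300)][[0,-1]])
m=cv2.inRange(cv2.cvtColor(im,cv2.COLOR_BGR2HSV),(0,120,20),(18,255,255))
for v in range(90,300,15):
    k=np.where(m[v,200:450])[0]; print(v,(k[0]+200,k[-1]+200) if len(k) else None, end=" ")
```

```text
[0.6199 0.0354 0.0656] [3.1391 0.0004 1.7121] 0.016711448852599845 [ 0.001  -0.0018  0.0486] 30.6333
rest notch/base pix pred (front edge ends): [[276.6912 162.9743]
 [282.2007 346.6824]]
cap rows [149 267]
90 (np.int64(200), np.int64(213)) 105 (np.int64(200), np.int64(215)) 120 (np.int64(200), np.int64(214)) 135 (np.int64(200), np.int64(209)) 150 (np.int64(200), np.int64(200)) 165 (np.int64(278), np.int64(352)) 180 (np.int64(277), np.int64(353)) 195 (np.int64(277), np.int64(353)) 210 (np.int64(280), np.int64(351)) 225 (np.int64(280), np.int64(350)) 240 (np.int64(281), np.int64(350)) 255 (np.int64(281), np.int64(350)) 270 (np.int64(282), np.int64(349)) 285 (np.int64(282), np.int64(349))
```

Run:
```python
from h import *
np.set_printoptions(precision=4,suppress=True)
c=cam("wrist"); s=env.get_state(); R=Ro.from_euler("xyz",s["ee_rot"]).as_matrix()
P=plane(c,[(315.5,240),(315.5,285)],.007); print("rest mid (base) in tool",(P-s["position"])@R)
m=cv2.inRange(cv2.cvtColor(c["im"],cv2.COLOR_BGR2HSV),(0,120,20),(18,255,255))
v=[np.where(m[140:400,x])[0][0]+140 for x in range(284,296,2)]; print("left-end row",v)
P=plane(c,[(288,np.median(v))],.007); print("rest left end in tool",(P-s["position"])@R,"(centre = -55mm)")
P=plane(c,[(319,149)],s["position"][2]+.006); print("cap end",(P-s["position"])@R)
```

```text
rest mid (base) in tool [[ 0.0176 -0.0012  0.0586]
 [-0.0095 -0.0012  0.0586]]
left-end row [np.int64(160), np.int64(160), np.int64(160), np.int64(160), np.int64(160), np.int64(160)]
rest left end in tool [[ 0.0618 -0.0157  0.0585]] (centre = -55mm)
cap end [[ 0.0706  0.0008 -0.006 ]]
```

Vision says shift +1.5 mm along the marker and -1.3 mm across it. I'll lower it into the notches.

Emit:
{"method": "play_rows", "body": {
  "targets": [
    [[0,0,0],[0.0015,-0.0013,0.01],0.9],
    [[0,0,0],[0.0015,-0.0013,0.02],0.9],
    [[0,0,0],[0.0015,-0.0013,0.03],0.9],
    [[0,0,0],[0.0015,-0.0013,0.038],0.9],
    [[0,0,0],[0.0015,-0.0013,0.043],0.9],
    [[0,0,0],[0.0015,-0.0013,0.046],0.9],
    [[0,0,0],[0.0015,-0.0013,0.046],0.9],
    [[0,0,0],[0.0015,-0.0013,0.046],0.9],
    [[0,0,0],[0.0015,-0.0013,0.046],0.9]
  ]
}}

```text
time_s: 31.43
position: [0.6179, 0.0373, 0.0182]
ee_rot: [3.14, 0.0, 1.713]
ft_force: [1.1, -0.3, 4.4]
grip_width: 0.0162
```

Emit:
{"method": "play_rows", "body": {
  "targets": [
    [[0,0,0],[0,0,0.001],0.9],
    [[0,0,0],[0,0,0.002],0.9],
    [[0,0,0],[0,0,0.002],0.9],
    [[0,0,0],[0,0,0.002],0.9]
  ]
}}

```text
time_s: 31.77
position: [0.618, 0.0373, 0.018]
ee_rot: [3.14, 0.0, 1.713]
ft_force: [-2.7, 0.3, 17.3]
grip_width: 0.0168
```

Contact came at the expected height (TCP 0.018). I'll release and retreat upward.

Emit:
{"method": "play_rows", "body": {
  "targets": [
    [[0,0,0],[0,0,-0.001],0.9],
    [[0,0,0],[0,0,-0.0015],0.8],
    [[0,0,0],[0,0,-0.0015],0.6],
    [[0,0,0],[0,0,-0.0015],0.55],
    [[0,0,0],[0,0,-0.0015],0.55],
    [[0,0,0],[0,0,-0.0015],0.55],
    [[0,0,0],[0,0,-0.0015],0.55],
    [[0,0,0],[0,0,-0.02],0.55],
    [[0,0,0],[0,0,-0.05],0.55],
    [[0,0,0],[0,0,-0.09],0.3],
    [[0,0,0],[0,0,-0.13],0],
    [[0,0,0],[0,0,-0.17],0]
  ]
}}

```text
time_s: 32.77
position: [0.6165, 0.0372, 0.1874]
ee_rot: [-3.14, -0.0, 1.713]
ft_force: [0.9, 0.2, -0.8]
grip_width: 0.0561
```

Emit:
{"method": "play_rows", "body": {
  "targets": [
    [[0,0,0],[-0.03,0,-0.03],0],
    [[0,0,0],[-0.06,0,-0.05],0],
    [[0,0,0],[-0.06,0,-0.05],0],
    [[0,0,0],[-0.06,0,-0.05],0],
    [[0,0,0],[-0.06,0,-0.05],0],
    [[0,0,0],[-0.06,0,-0.05],0],
    [[0,0,0],[-0.06,0,-0.05],0]
  ]
}}

```text
time_s: 33.35
position: [0.6245, -0.021, 0.2345]
ee_rot: [-3.138, -0.001, 1.714]
ft_force: [-0.7, -0.2, 0.1]
grip_width: 0.0875
```

Run:
```python
from h import *
np.set_printoptions(precision=4,suppress=True)
f=np.array([np.cos(.1422),np.sin(.1422)]); u=np.array([-f[1],f[0]]); O=np.array([.5704,.0185])
W=lambda x,y,z:[*(O+x*f+y*u),z]
def inv(c,uv,z): p=plane(c,[uv],z)[0,:2]-O; return (np.array([p@f,p@u])*1e3).round(1)
for i in range(2): c=cam("wrist")
s=env.get_state(); print(s["position"],s["ft_force"],s["time_s"])
im=c["im"]; cv2.imwrite("pics/w16.png",im); g=im.astype(int).sum(2)
# sample along the predicted marker axis (x=50, z=.028 near the top) and across it
for y in range(-66,96,4):
    a,b=pix(c,[W(.05,y/1e3,.03)])[0].round().astype(int); print(y,(a,b),im[b,a].tolist() if 0<=b<480 else None,end="; ")
print()
for y in (-35,-10,0,15,35,60):
    r=[(x,int(g[tuple(pix(c,[W(x/1e3,y/1e3,.023)])[0].round().astype(int)[::-1])])) for x in range(34,68,3)]; print(y,r)
```

```text
[ 0.6249 -0.0212  0.2349] [-0.7272  0.2744 -0.2898] 33.45
-66 (np.int64(321), np.int64(237)) [103, 119, 123]; -62 (np.int64(321), np.int64(233)) [107, 122, 127]; -58 (np.int64(321), np.int64(228)) [106, 122, 126]; -54 (np.int64(321), np.int64(224)) [97, 110, 114]; -50 (np.int64(321), np.int64(220)) [98, 111, 116]; -46 (np.int64(321), np.int64(216)) [180, 208, 191]; -42 (np.int64(321), np.int64(211)) [180, 206, 192]; -38 (np.int64(321), np.int64(207)) [182, 209, 194]; -34 (np.int64(321), np.int64(203)) [18, 21, 22]; -30 (np.int64(321), np.int64(198)) [25, 27, 30]; -26 (np.int64(321), np.int64(194)) [21, 25, 27]; -22 (np.int64(321), np.int64(190)) [183, 211, 195]; -18 (np.int64(321), np.int64(185)) [179, 205, 190]; -14 (np.int64(321), np.int64(181)) [180, 206, 190]; -10 (np.int64(321), np.int64(176)) [178, 205, 190]; -6 (np.int64(321), np.int64(172)) [179, 207, 191]; -2 (np.int64(321), np.int64(167)) [177, 206, 190]; 2 (np.int64(321), np.int64(163)) [179, 205, 190]; 6 (np.int64(321), np.int64(158)) [179, 207, 191]; 10 (np.int64(321), np.int64(153)) [178, 206, 190]; 14 (np.int64(321), n
[... 1112 characters left out ...]
74), (64, 187), (67, 190)]
-10 [(34, 278), (37, 275), (40, 257), (43, 498), (46, 580), (49, 583), (52, 560), (55, 436), (58, 226), (61, 166), (64, 171), (67, 169)]
0 [(34, 277), (37, 277), (40, 263), (43, 522), (46, 580), (49, 585), (52, 557), (55, 437), (58, 235), (61, 159), (64, 170), (67, 169)]
15 [(34, 272), (37, 275), (40, 263), (43, 517), (46, 580), (49, 585), (52, 559), (55, 445), (58, 255), (61, 162), (64, 175), (67, 171)]
35 [(34, 278), (37, 275), (40, 263), (43, 353), (46, 500), (49, 503), (52, 461), (55, 311), (58, 217), (61, 159), (64, 168), (67, 163)]
60 [(34, 216), (37, 169), (40, 172), (43, 72), (46, 75), (49, 81), (52, 77), (55, 49), (58, 45), (61, 248), (64, 274), (67, 218)]
```

The marker lies straight at mat x≈50, spanning y -48…+84 (132 mm) with its cap to the +y (ink) side. I'll compare it with the rest in the same view and check the remaining items.

Run:
```python
from h import *
np.set_printoptions(precision=4,suppress=True)
f=np.array([np.cos(.1422),np.sin(.1422)]); u=np.array([-f[1],f[0]]); O=np.array([.5704,.0185])
def inv(c,uv,z): p=plane(c,[uv],z)[0,:2]-O; return (np.array([p@f,p@u])*1e3).round(1)
c=cam("wrist"); hsv=cv2.cvtColor(c["im"],cv2.COLOR_BGR2HSV); m=cv2.inRange(hsv,(0,120,20),(18,255,255))
for x in (304,306,308,338):
    k=np.where(m[60:260,x])[0]+60; print(x,k[0],k[-1],inv(c,(x,k[0]-.5),.007),inv(c,(x,k[-1]+.5),.007))
g=c["im"].astype(int).sum(2)[:,316:326].mean(1); e=np.where(np.abs(np.diff(g))>60)[0]; print("edges on axis",e[(e>40)&(e<260)])
im=cv2.imread("pics/side0.png"); s=cam("side")
for n,(x,y) in dict(clip=(351,195),sharp=(384,252)).items():
    a=im[y-9:y+10,x-10:x+11].astype(np.float32); b=s["im"][y-15:y+16,x-16:x+17].astype(np.float32)
    r=cv2.matchTemplate(b,a,cv2.TM_CCOEFF_NORMED); print(n,cv2.minMaxLoc(r)[1::2],"(6,6 expected)")
for n,lo,hi,z in [("bottle",(100,100,0),(130,255,90),.02),("eraser",(60,60,10),(95,255,140),.015)]:
    k=[pix(s,[[.5216,.1122,.03]])[0],pix(s,[[.5357,.0137,.015]])[0]][n=="eraser"].astype(int)
    b=blob(s,lo,hi,(k[0]-22,k[1]-22,k[0]+22,k[1]+22)); print(n,k,cv2.boundingRect(b),cv2.contourArea(b))
```

```text
304 82 202 [34.9 71.2] [ 33.9 -38.1]
306 82 202 [36.7 71.2] [ 35.8 -38.1]
308 82 202 [38.5 71.2] [ 37.7 -38.1]
338 82 202 [65.3 71.2] [ 66.8 -38. ]
edges on axis [ 63  64 121 122 124 191 192 203 204 205 217 218]
clip (0.27664950489997864, (6, 6)) (6,6 expected)
sharp (0.9969323873519897, (6, 6)) (6,6 expected)
bottle [287 215] (280, 210, 17, 17) 177.5
eraser [295 241] (292, 241, 9, 7) 26.5
```

The rest centre (16.6) and marker centre (17.6) agree within about 1 mm in this view. The low clip match in the side view is probably arm occlusion, so I'll check it in the scene view after backing the arm away.

Emit:
{"method": "play_rows", "body": {
  "targets": [
    [[0,0,0],[-0.03,-0.02,0],0],
    [[0,0,0],[-0.06,-0.04,0],0],
    [[0,0,0],[-0.09,-0.06,0],0],
    [[0,0,0],[-0.12,-0.08,0],0],
    [[0,0,0],[-0.15,-0.1,0],0],
    [[0,0,0],[-0.18,-0.12,0],0],
    [[0,0,0],[-0.18,-0.12,0],0],
    [[0,0,0],[-0.18,-0.12,0],0],
    [[0,0,0],[-0.18,-0.12,0],0]
  ]
}}

```text
time_s: 34.3
position: [0.5325, -0.2168, 0.236]
ee_rot: [3.141, -0.001, 1.712]
ft_force: [0.5, 0.8, 0.9]
grip_width: 0.0877
```

Run:
```python
from h import *
for cn,pts in (("scene",dict(clip=(185,267),sharp=(290,213))),("side",dict(clip=(351,195),sharp=(384,252)))):
    im=cv2.imread(f"pics/{cn}0.png"); s=cam(cn)
    for n,(x,y) in pts.items():
        a=im[y-10:y+11,x-12:x+13]; b=s["im"][y-18:y+19,x-20:x+21]
        r=cv2.matchTemplate(b,a,cv2.TM_CCOEFF_NORMED); print(cn,n,cv2.minMaxLoc(r)[1::2],"expect (8,8)")
print(env.get_state()["time_s"],env.get_state()["position"])
```

```text
scene clip (0.8995094895362854, (8, 8)) expect (8,8)
scene sharp (0.5703928470611572, (9, 8)) expect (8,8)
side clip (0.3144213855266571, (15, 6)) expect (8,8)
side sharp (0.3547641336917877, (8, 8)) expect (8,8)
34.4 [ 0.53288457 -0.21604874  0.23605751]
```

In the scene view the clip is exactly where it was, and the sharpener matched at 0.997 before the arm shaded it. Handing in.

```bash
python3 -c "
from workcell import env
print(env.close_job())"
```

```text
the job is handed in; nothing more can be done
None
```

I set out the desk mat and handed the job in at about 34.4 s of the 91 s allowed. The order was ink bottle, loupe, eraser, marker, plus one small mend to the loupe after the eraser was down. My first close on the bottle shut too late and caught nothing; the bottle stayed standing and the second grasp held.

**Last checks, in mat coordinates:**
- **Ink bottle:** it stands on the cork coaster at (-34, +100) mm, where (-35, +100) is wanted. The side camera still found it there at the end.
- **Eraser:** it lies flat at (-35, 0) mm, square to the mat. The side camera still found it there at the end.
- **Loupe:** it was about 3–4 mm toward the robot, so I re-centred it with the jaws, and it is now within about 1 mm in x. For y, the base outline and the first check say 1–2 mm off. The later rim readings said up to 7 mm; I put that down to the rim's height being uncertain at that viewing angle.
- **Marker:** it touched the notches at the expected height and lies straight along the rest at mat x ≈ 50 mm. Its centre is about 1 mm from the rest's centre in the same view. The long cap points to the ink bottle's side.
- **Sharpener and clip:** I never touched either. The sharpener matched its first picture at 0.997 and the clip at 0.90, with no shift. Some other matches were low (0.28–0.57); I put these down to the arm or its shadow, and did not confirm it by eye because my picture allowance was used up.

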